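Set up the dry-block heater

TASK

Set up the dry-block heater for the next run. As you face its control panel, first seat the aluminium block with two bores fully down in the left bay and the block with one wide bore fully down in the right bay, both still empty; then stand each vessel upright on the bottom of the bore made for its size, so that they read from left to right: glass vial, white capped bottle, white open bottle. Keep the vessels upright all the while and leave the culture dish and the small carton where they are.

Things in the scene. Friction and masses are not known exactly. Their poses are not given: they have to be found in the camera images.
- heater: Fixed heater, housing 138 (x) x 204 (y) x 50 mm high. Origin: on the table under it. Its -x side has the sloping control panel and faces the robot within 0.25 rad; its +y is left. Two open bays 60 (x) x 85 mm (y), bevelled rims 54 mm high, floor at 30 mm: left bay centred at x=22, y=46 mm, right bay at x=22, y=-46 in its frame. A seated block lies along y with 2.5 mm play all round
- two_bore_block: Loose aluminium block 55 (x) x 80 (y) x 55 mm high, about 0.45 kg, two round bores in its top. Origin: centre of underside, z up. Small bore 26 mm wide at x=0, y=22, floor 35 mm above the origin; larger bore 34 mm wide at x=0, y=-16, floor 29 mm above the origin. Grip across the 55 mm. Starts on the table, its +y within 0.5 rad of world +y
- one_bore_block: Loose aluminium block 55 (x) x 80 (y) x 55 mm high, about 0.45 kg, one wide round bore in the middle of its top: 42 mm wide, floor 33 mm above the origin. Origin: centre of underside, z up. Grip across the 55 mm. Starts on the table, its y within 0.5 rad of world y
- white_bottle: Open white plastic sample bottle without a cap, 37 mm diameter, 74 mm tall, round body up to about 50 mm height, then a narrower neck; belongs in the 42 mm bore. Origin: centre of the underside; z up. Starts upright on the table
- capped_bottle: Small white plastic bottle with a white screw cap, 29 mm diameter, 64 mm tall, belongs in the 34 mm bore. Origin: centre of the underside; z up. Starts upright on the table.
- vial: Glass vial with a black screw cap, 21 mm diameter, 50 mm tall (grip the glass, below 40 mm height), belongs in the 26 mm bore. Origin: centre of the underside; z up. Starts upright on the table.
- dish: Bystander: round culture dish with lid, 69 mm diameter, 15 mm high. Leave it alone. Origin: centre of the underside.
- carton: Bystander: small flat carton 35 by 85 by 22 mm. Leave it alone. Origin: centre of the underside.

How it is judged:
On the way:
1. both blocks fully seated, two-bore block in the left bay and one-bore block in the right, released, with no vessel in them yet (x of two_bore_block in the frame of heater between 0.016 and 0.028 m and y of two_bore_block in the frame of heater between 0.04 and 0.052 m and z of two_bore_block in the frame of heater between 0.026 and 0.034 m and x of one_bore_block in the frame of heater between 0.016 and 0.028 m and y of one_bore_block in the frame of heater between -0.052 and -0.04 m and z of one_bore_block in the frame of heater between 0.026 and 0.034 m and angle between the y axis of each of two_bore_block, one_bore_block and the y axis of heater, either way round below 0.12 rad and angle between each of two_bore_block, one_bore_block's own z axis and vertical below 0.06 rad and horizontal distance between each of vial, capped_bottle, white_bottle and two_bore_block above 0.055 m and horizontal distance between each of vial, capped_bottle, white_bottle and one_bore_block above 0.055 m and linear speed of each of two_bore_block, one_bore_block below 0.02 m/s and contact force between the fingers and two_bore_block below 0.1 N and contact force between the fingers and one_bore_block below 0.1 N), for 0.2 s.
At the end, for the whole second after the job is handed in: Two-bore block seated in the left bay, one-bore block in the right (6 mm sideways, 4 mm in height); vial, capped bottle and open bottle upright on the floors of the 26, 34 and 42 mm bores (7 mm, 4 mm in height), in that order from left to right; all released and at rest (x of two_bore_block in the frame of heater between 0.016 and 0.028 m and y of two_bore_block in the frame of heater between 0.04 and 0.052 m and z of two_bore_block in the frame of heater between 0.026 and 0.034 m and x of one_bore_block in the frame of heater between 0.016 and 0.028 m and y of one_bore_block in the frame of heater between -0.052 and -0.04 m and z of one_bore_block in the frame of heater between 0.026 and 0.034 m and angle between the y axis of each of two_bore_block, one_bore_block and the y axis of heater, either way round below 0.12 rad and angle between each of two_bore_block, one_bore_block's own z axis and vertical below 0.06 rad and x of vial in the frame of two_bore_block between -0.007 and 0.007 m and y of vial in the frame of two_bore_block between 0.015 and 0.029 m and z of vial in the frame of two_bore_block between 0.031 and 0.039 m and x of capped_bottle in the frame of two_bore_block between -0.007 and 0.007 m and y of capped_bottle in the frame of two_bore_block between -0.023 and -0.009 m and z of capped_bottle in the frame of two_bore_block between 0.025 and 0.033 m and x of white_bottle in the frame of one_bore_block between -0.007 and 0.007 m and y of white_bottle in the frame of one_bore_block between -0.007 and 0.007 m and z of white_bottle in the frame of one_bore_block between 0.029 and 0.037 m and angle between each of vial, capped_bottle, white_bottle's own z axis and vertical below 0.12 rad and y of vial in the frame of heater above 0.055 m and y of capped_bottle in the frame of heater between 0.015 and 0.045 m and linear speed of each of two_bore_block, one_bore_block, white_bottle, capped_bottle, vial below 0.02 m/s); the robot touches nothing.
It fails at once if a vessel is tipped more than about 35 degrees (angle between any of white_bottle, capped_bottle, vial's own z axis and vertical above 0.6 rad).
It fails at once if the culture dish or the small carton is shifted by more than 2 cm (distance of any of dish, carton from where it was at the start of the episode above 0.02 m).
It also fails if it takes over 125 s, if anything falls off the work surface, if the arm or the gripper's body presses on something with over 40 N, if the wrist force passes 120 N, or if a joint passes its speed limit or range.

ROBOT

A 6-joint arm with a two-finger parallel gripper is mounted at the origin on the work surface; the furniture and walls round the work are solid. World frame = base frame: x ahead of the robot, y to its left, z up, the work surface at z = 0. Lengths are in m, angles in rad, forces in N, time in s.
With the tool pointing down it reaches from about 0.375 to 0.9 m from the base axis. Payload 3.1 kg.
Tool frame: the origin (TCP) lies on the centre line of the jaws, within the pads' length; the fingertips stand 22 mm ahead of it and the grasp point (between the pads) lies 3 mm ahead of it; z points along the fingers, y is the line along which they close (so a half turn about z gives the same grasp; the last joint's range is limited). The gripper opens to 85 mm and grips with 20 to 120 N. Pads are 22 mm wide; open, the fingers measure 114 mm over their backs; the gripper's body (76 mm by 85 mm) begins 54 mm behind the grasp point. The pads swing forward as they close: fully open they stand 13 mm farther back than shut.
Start: joints at [-1.375, 0.527, 1.433, -0, 1.181, -0.178], TCP at [0.228, -0.582, 0.222] pointing down, gripper open.
Joint ranges: [-3.08, 3.08], [-0.75, 2.2], [0.22, 2.44], [-1.43, 4.57], [0, 2.65], [-2.85, 2.85]. Speed limits (rad/s): [2.79, 2.79, 3.14, 3.14, 3.14, 3.14].

INTERFACE

Orientations are given as a unit quaternion [x, y, z, w].
In Python, from station import manip gives the robot as it stands.
- The arm moves only by the tool pendant, called after "Call:" by a JSON object that holds its "method" and its "body". Schema: {"type":"object","properties":{"steps":{"type":"array","items":{"type":"number"},"minItems":5,"maxItems":100},"squeeze":{"type":"number"},"only":{"type":"string"},"quiet":{"type":"boolean"},"lines":{"type":"string"}},"required":["steps"],"additionalProperties":false}. steps is one flat list of numbers that holds 1 to 20 rows one after another, with no inner brackets; each row has 5 numbers: dx, dy, dz in parts of the range, where 1.0 means 0.75 m, then a turn about the tool's z in normalised numbers (1 is 4 rad), then the opening from 0.0 (shut) to 1.0 (fully open); each row is the pose to reach, as a shift and turn from the pose commanded when the call began, along the tool's axes at that moment; what a row does not reach only later rows make up. A row lasts 1/10 s, in which the tool goes at most 0.05 m and 0.15 rad, less where a joint would pass 70% of its speed; a pose out of reach is approached as far as the arm can. The fingers move at their own pace and stop on an object; squeeze is the grip in N (left out, the last holds). Time passes only in rows, so rows that do not move let the fingers close. The tool returns the time, the measured TCP pose, the force, the opening and the grip force at its end. only (a regular expression) keeps the lines of the reply that match it, lines (a string "A,B") keeps lines A to B, and quiet returns only ok. A shift or turn number past 1, either way, is cut back to 1. Input that does not fit is refused with a message, and nothing moves.
- manip.sense(): the state, without advancing time (a new reading comes with each control period).
- manip.snapshot(name): name is "side" or "top"; returns a dict with "pixels" (384x512x3 uint8, red, green, blue), "range_z" (384x512 float32, m along the optical axis (not along the pixel's ray), 0 where there is no reading), "fov_y" (degrees; the focal length in pixels is half the picture's height over the tangent of half this angle, whatever the lens; pixels are square), "cx", "cy" (the principal point, pixels), "k1" (the pictures are not rectified: a ray, as slopes to the right and down, at radius r is drawn at 1 + k1 r^2 times it, then the intrinsics apply), "R" (3x3) and "t" (3): a world point X has camera coordinates R X + t. Camera axes: x right, y down, z forward; pixel columns grow to the right and rows downward; lengths in m; the calibration is good to about 2 mm. A picture is of the moment at which its call begins.
- manip.sign_off(): hands the job in; it is judged then, once.
The state is a dict: "t": time; "q": joint angles; "qd": joint speeds; "tau": joint torques, N m; "tcp_pos": TCP position; "tool_rot": TCP orientation; "force": force on the tool from outside, world axes, zero at the start; "ft_torque": the same for the moment, N m; "finger_gap": opening from 0.0 (shut) to 1.0 (fully open); "gripper_force": force on a finger pad.
Only numpy, scipy, OpenCV 4.12 (cv2) and the standard library are available. Lean on these libraries where they do the work, as an engineer would, in place of code of your own. Each camera call takes 0.05 s, during which the arm holds its last target. There are 200 camera calls.

## Working session

There is one attempt and no reset: what is moved stays moved. The work goes in short steps, Python scripts to look and compute and a tool call to move; the robot and the scene stay as the last step left them, time stands still between calls to the robot, and variables do not carry over. Pictures are saved under pics/ and viewed, at most 14 in all, crops included, and the job is handed in when it is done.

```bash
ls; mkdir -p pics; cat > h.py <<'E'
import numpy as np, cv2
from station import manip
def snap(n,save=None):
    s=manip.snapshot(n)
    if save: cv2.imwrite('pics/'+save,s['pixels'][:,:,::-1])
    return s
def K(s):
    f=s['pixels'].shape[0]/2/np.tan(np.radians(s['fov_y'])/2)
    return np.array([[f,0,s['cx']],[0,f,s['cy']],[0,0,1.]]),np.array([s['k1'],0,0,0,0.])
def rays(s,uv):
    k,d=K(s); uv=np.asarray(uv,float).reshape(-1,1,2)
    p=cv2.undistortPoints(uv,k,d).reshape(-1,2)
    return np.c_[p,np.ones(len(p))]
def plane(s,uv,z):
    r=rays(s,uv)@s['R']; c=-s['R'].T@s['t']
    return c+r*((z-c[2])/r[:,2])[:,None]
def cloud(s):
    v,u=np.mgrid[:384,:512]
    r=rays(s,np.c_[u.ravel(),v.ravel()])
    z=s['range_z'].ravel()
    P=(r*z[:,None]-s['t'])@s['R']; P[z<=0]=np.nan
    return P.reshape(384,512,3)
E
python3 - <<'E'
from h import *
for n in('side','top'):
    s=snap(n,n+'0.png'); print(n,s['fov_y'],s['cx'],s['cy'],s['k1'],(-s['R'].T@s['t']).round(3),s['R'][2].round(2),(s['range_z']>0).mean())
print(manip.sense())
E
```

```text
pics
station.py
side 47.9370310132323 252.63917416307535 187.8468943323443 -0.16071067031105027 [ 0.261 -1.008  0.549] [ 0.18  0.86 -0.47] 0.9960683186848959
top 44.53758822356653 257.8209615197593 197.49760047859294 -0.18497699047030336 [ 0.22  -0.053  1.452] [ 0.18  0.01 -0.98] 0.995941162109375
{'t': 0.1, 'q': array([-1.37551134e+00,  5.28370283e-01,  1.43378002e+00,  2.49907088e-05,
        1.18140702e+00, -1.78530367e-01]), 'qd': array([ 0.00158925, -0.00270138, -0.00385875,  0.0008301 ,  0.00136467,
        0.0008411 ]), 'tau': array([ 8.65905167e-05, -4.43304992e+01, -1.78585875e+01, -3.28732513e-04,
        3.86620959e-03,  1.04823124e-05]), 'tcp_pos': array([ 0.2281168 , -0.58117003,  0.22153143]), 'tool_rot': array([ 9.82583961e-01,  1.85816560e-01,  3.32567311e-06, -9.82396612e-04]), 'force': array([ 0.25308083,  0.61329149, -0.30498478]), 'ft_torque': array([-0.01331121,  0.00179303,  0.01244503]), 'gripper_force': 0.0, 'finger_gap': 0.9981796123312777}
```

View pics/top0.png

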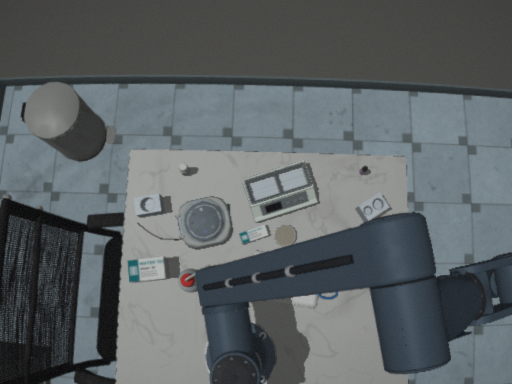

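View pics/side0.png

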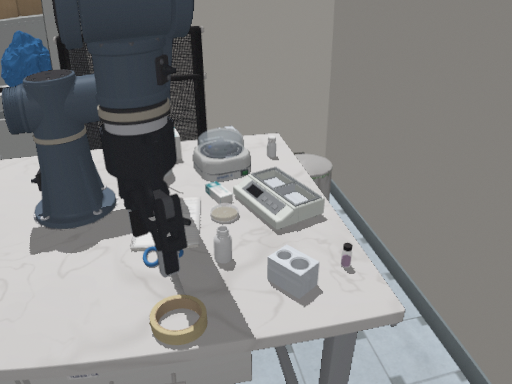

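Top view: one-bore block at (148,205), two-bore block at (373,207), heater at (282,190), vial at (364,170), a small bottle at (184,169), dish at (285,236) and carton at (255,234). The other bottle is hidden from above by the arm, but the side view shows it at (222,245).

```bash
python3 - <<'E'
from h import *
t=snap('top'); s=snap('side')
for n,c in(('top',t),('side',s)):
    P=cloud(c); z=P[...,2]
    print(n,'table z',np.nanmedian(z[(abs(z)<.02)]))
    m=((z>.012)&(z<.2)&(P[...,0]>.25)&(P[...,0]<1)&(abs(P[...,1])<.6)).astype(np.uint8)
    k,l,st,ce=cv2.connectedComponentsWithStats(m,connectivity=4)
    for i in range(1,k):
        if st[i,4]<25: continue
        q=P[l==i]; h=np.percentile(q[:,2],97); print(st[i],'zmax %.3f'%h,'c',q.mean(0).round(3),'lo',np.percentile(q,2,0).round(3),'hi',np.percentile(q,98,0).round(3))
def big(c,x0,y0,x1,y1,f): return cv2.resize(c['pixels'][y0:y1,x0:x1,::-1],None,fx=f,fy=f,interpolation=cv2.INTER_CUBIC)
a=big(t,120,150,420,260,2.6); b=big(s,180,120,380,310,1.6)
print(a.shape,b.shape)
o=np.zeros((600,800,3),np.uint8); o[:a.shape[0],:a.shape[1]]=a; o[290:290+b.shape[0],:b.shape[1]]=b
cv2.imwrite('pics/z1.png',o)
E
```

```text
top table z -0.00019247478037406917
[ 242  160   76   63 3028] zmax 0.055 c [ 0.504 -0.107  0.038] lo [ 0.423 -0.207  0.023] hi [ 0.584 -0.006  0.056]
[179 163  11  13 103] zmax 0.067 c [0.564 0.189 0.049] lo [0.554 0.178 0.014] hi [0.579 0.204 0.067]
[359 165   9  10  57] zmax 0.054 c [ 0.58  -0.368  0.04 ] lo [ 0.573 -0.378  0.014] hi [ 0.591 -0.36   0.054]
[134 193  30  25 558] zmax 0.060 c [0.447 0.295 0.046] lo [0.416 0.255 0.017] hi [0.48  0.335 0.061]
[356 193  33  29 530] zmax 0.059 c [ 0.46  -0.393  0.046] lo [ 0.423 -0.433  0.021] hi [ 0.497 -0.35   0.06 ]
[ 175  196   58   54 2390] zmax 0.121 c [0.393 0.112 0.094] lo [0.326 0.042 0.031] hi [0.466 0.191 0.122]
[  29  206   37   59 1283] zmax 0.193 c [0.335 0.588 0.118] lo [0.255 0.576 0.02 ] hi [0.406 0.599 0.196]
[273 224  23  23 319] zmax 0.021 c [ 0.372 -0.124  0.016] lo [ 0.341 -0.155  0.012] hi [ 0.402 -0.094  0.021]
[239 225  29  20 328] zmax 0.027 c [ 0.37  -0.029  0.022] lo [ 0.345 -0.069  0.016] hi [0.396 0.01  0.027]
[128 256  41  15 469] zmax 0.080 c [0.268 0.275 0.071] lo [0.251 0.23  0.023] hi [0.288 0.336 0.08
[... 551 characters left out ...]
 0.065]
[210 203  29  16 360] zmax 0.017 c [ 0.369 -0.129  0.016] lo [ 0.339 -0.159  0.013] hi [ 0.4   -0.097  0.018]
[183 217   8   9  49] zmax 0.028 c [ 0.278 -0.169  0.022] lo [ 0.271 -0.175  0.013] hi [ 0.286 -0.162  0.029]
[213 225  19  35 521] zmax 0.074 c [ 0.341 -0.303  0.046] lo [ 0.324 -0.313  0.014] hi [ 0.359 -0.283  0.074]
[341 243  12  21 196] zmax 0.051 c [ 0.578 -0.376  0.034] lo [ 0.57  -0.382  0.012] hi [ 0.588 -0.365  0.051]
[ 267  244   53   50 1705] zmax 0.056 c [ 0.457 -0.406  0.042] lo [ 0.417 -0.443  0.014] hi [ 0.501 -0.361  0.056]
[182 295  25  44 496] zmax 0.026 c [ 0.27  -0.467  0.022] lo [ 0.251 -0.508  0.013] hi [ 0.287 -0.421  0.027]
(286, 780, 3) (304, 320, 3)
```

View pics/z1.png

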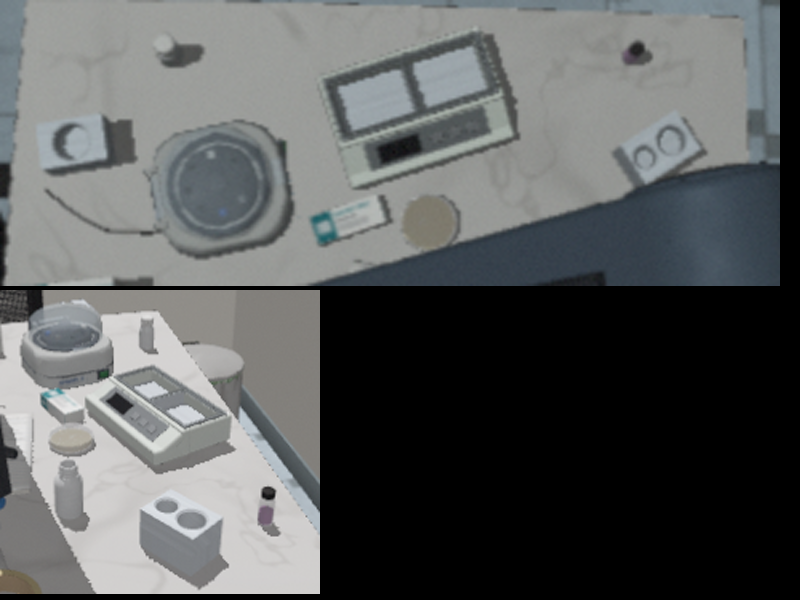

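```bash
cat >> h.py <<'E'
def fitrect(c,box,zlo,zhi,zp):
    P=cloud(c);x0,x1,y0,y1=box
    m=((P[...,2]>zlo)&(P[...,2]<zhi)&(P[...,0]>x0)&(P[...,0]<x1)&(P[...,1]>y0)&(P[...,1]<y1)).astype(np.uint8)
    k,l,st,_=cv2.connectedComponentsWithStats(m); m=(l==1+st[1:,4].argmax()).astype(np.uint8)
    ct=max(cv2.findContours(m,cv2.RETR_EXTERNAL,cv2.CHAIN_APPROX_NONE)[0],key=cv2.contourArea).reshape(-1,2)
    w=plane(c,ct,zp)[:,:2]
    r=cv2.minAreaRect((w*1000).astype(np.float32)); b=cv2.boxPoints(r)
    e=b[1]-b[0],b[2]-b[1]; L=max(e,key=np.linalg.norm); 
    if L[1]<0:L=-L
    return np.round(r[0],1),np.round(sorted(r[1]),1),round(float(np.arctan2(-L[0],L[1])),3),np.round(np.nanmedian(P[m>0][:,2]),4)
E
python3 - <<'E'
from h import *
t=snap('top'); s=snap('side')
for n,c in(('top',t),('side',s)):
    for nm,b in(('two',(.39,.54,-.47,-.32)),('one',(.38,.52,.22,.37))):
        try: print(n,nm,fitrect(c,b,.048,.068,.055))
        except Exception as e: print(n,nm,e)
    print(n,'rim',fitrect(c,(.40,.62,-.23,.02),.047,.066,.054)); print(n,'house',fitrect(c,(.40,.62,-.23,.02),.015,.066,.045))
def big(c,x0,y0,x1,y1,f): return cv2.resize(c['pixels'][y0:y1,x0:x1,::-1],None,fx=f,fy=f,interpolation=cv2.INTER_CUBIC)
a=big(t,236,154,326,228,5); b=big(s,225,160,330,230,4)
def dep(c,x0,y0,x1,y1,f):
    z=cloud(c)[y0:y1,x0:x1,2]; g=np.clip((np.nan_to_num(z)-.0)/.065*255,0,255).astype(np.uint8); return cv2.resize(cv2.cvtColor(g,cv2.COLOR_GRAY2BGR),None,fx=f,fy=f,interpolation=cv2.INTER_NEAREST)
d=dep(t,236,154,326,228,3); print(a.shape,b.shape,d.shape)
o=np.zeros((600,800,3),np.uint8); o[:a.shape[0],:a.shape[1]]=a[:600]; o[:d.shape[0],460:460+d.shape[1]]=d;b=b[:,:]; b=cv2.resize(b,None,fx=.85,fy=.85);o[600-b.shape[0]:,800-b.shape[1]:]=b
cv2.imwrite('pics/z2.png',o)
E
```

```text
top two (array([ 461. , -394.7]), array([55.8, 83.7]), 0.573, np.float64(0.0543))
top one (array([448.2, 296.7]), array([57.5, 80.6]), 0.213, np.float64(0.0544))
top rim (array([ 522.2, -100.2]), array([ 99.1, 202.9]), 0.342, np.float64(0.0515))
top house (array([ 503.7, -107.1]), array([142.6, 205.3]), 0.34, np.float64(0.0352))
side two (array([ 459.1, -400.1]), array([62.2, 86.8]), 0.575, np.float64(0.0542))
side one (array([466.5, 309.5]), array([24.2, 69.9]), 0.61, np.float64(0.0536))
side rim (array([ 519.3, -110.1]), array([ 98.9, 208.8]), 0.332, np.float64(0.0511))
side house (array([ 498.6, -124.7]), array([168.9, 254.2]), 0.335, np.float64(0.0379))
(370, 450, 3) (280, 420, 3) (222, 270, 3)
```

View pics/z2.png

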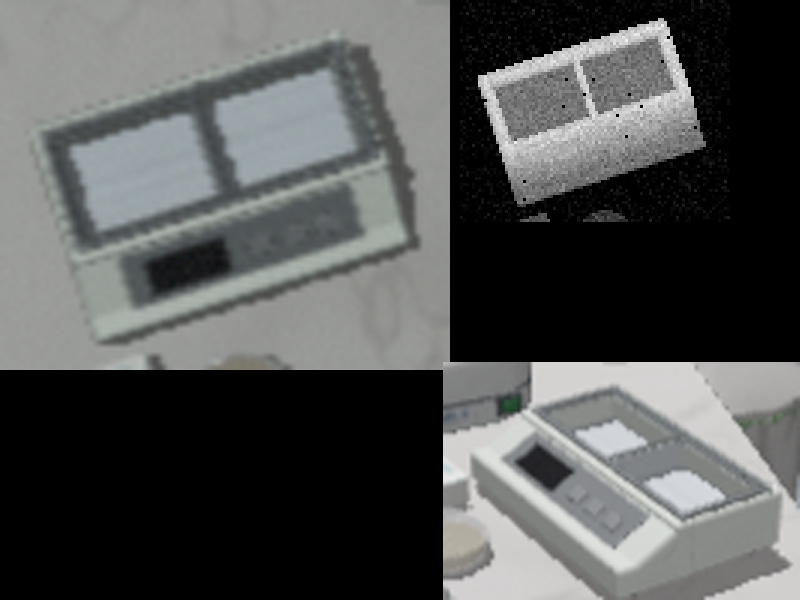

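Top crop: the bays' rim runs from (40,130) to (340,40) and back to (385,160), with both bay floors empty and bright. The panel is on the robot side. Next I'll refine the bays and bores from the depth holes.

```bash
cat >> h.py <<'E'
def holes(c,box,zthr,zp,amin=15,save=None):
    """regions lower than zthr enclosed by higher surface inside world box -> rect/circle on plane zp"""
    P=cloud(c);x0,x1,y0,y1=box
    z=cv2.medianBlur(np.nan_to_num(P[...,2]).astype(np.float32),3)
    m=((z>zthr)&(z<zp+.02)&(P[...,0]>x0)&(P[...,0]<x1)&(P[...,1]>y0)&(P[...,1]<y1)).astype(np.uint8)
    ct,h=cv2.findContours(m,cv2.RETR_CCOMP,cv2.CHAIN_APPROX_NONE)
    out=[]
    for q,hh in zip(ct,h[0]):
        if hh[3]<0 or cv2.contourArea(q)<amin: continue
        w=(plane(c,q.reshape(-1,2),zp)[:,:2]*1000).astype(np.float32)
        M=cv2.moments(w.reshape(-1,1,2)); cen=np.array([M['m10'],M['m01']])/M['m00']
        r=cv2.minAreaRect(w); b=cv2.boxPoints(r); L=max((b[1]-b[0],b[2]-b[1]),key=np.linalg.norm); L=L*np.sign(L[1])
        out.append((cen.round(1),np.round(r[0],1),np.round(sorted(r[1]),1),round(float(np.arctan2(-L[0],L[1])),3)))
    return out
E
python3 - <<'E'
from h import *
t=snap('top'); s=snap('side')
for n,c in(('top',t),('side',s)):
    print(n,'bays'); [print(' ',o) for o in holes(c,(.40,.62,-.23,.02),.046,.054,100)]
    print(n,'two'); [print(' ',o) for o in holes(c,(.39,.54,-.47,-.32),.045,.055)]
    print(n,'one'); [print(' ',o) for o in holes(c,(.38,.52,.22,.37),.045,.055)]
T=manip.sense()
for c in(t,s):
    k,d=K(c); print(cv2.projectPoints(T['tcp_pos'].reshape(1,1,3),cv2.Rodrigues(c['R'])[0],c['t'],k,d)[0].ravel())
E
```

```text
top bays
  (array([510.8, -55.5]), array([510.7, -55.3]), array([66.8, 90.9]), 0.354)
  (array([ 541.5, -142.4]), array([ 542.5, -142.4]), array([67.2, 92.8]), 0.338)
top two
  (array([ 448.2, -375.2]), array([ 448.4, -375.1]), array([26.8, 27.9]), -0.78)
  (array([ 469.8, -407.8]), array([ 469.4, -408.2]), array([31.6, 36.8]), -0.777)
top one
  (array([448.4, 295.5]), array([448.2, 294.8]), array([40.5, 41.1]), 0.832)
side bays
  (array([ 538.1, -153.3]), array([ 538.5, -153.7]), array([62.4, 89.5]), 0.345)
  (array([506.6, -66. ]), array([506.5, -65.1]), array([61.9, 85.1]), 0.323)
side two
  (array([ 466.8, -417.2]), array([ 466.8, -417.2]), array([26.2, 31.2]), 1.342)
  (array([ 446.4, -385. ]), array([ 446.7, -383.5]), array([18.5, 22.4]), 1.346)
side one
[456.03583046 283.25677949]
[156.94389176 265.96966321]
```

```bash
cat >> h.py <<'E'
from scipy.spatial.transform import Rotation as Ro
def go(x,y,z,yaw):
    S=manip.sense(); R=Ro.from_quat(S['tool_rot']).as_matrix(); d=R.T@(np.array([x,y,z])-S['tcp_pos'])
    a=np.arctan2(R[1,1],R[0,1]); tr=-((yaw-a+np.pi)%(2*np.pi)-np.pi)
    print('d',d.round(4),'turn',round(tr,3),'dist %.3f'%np.linalg.norm(d),'tcp',S['tcp_pos'].round(4),'heading %.3f'%a,'tilt z',R[:,2].round(3),'q',S['q'].round(2))
E
python3 -c "
from h import *
go(.461,-.3945,.13,.575)"
```

```text
d [ 0.2851 -0.0893  0.0923] turn -1.772 dist 0.313 tcp [ 0.2282 -0.5817  0.2223] heading -1.197 tilt z [-0.  0. -1.] q [-1.38  0.53  1.43  0.    1.18 -0.18]
```

The manual's scale: shifts go in shares of 0.75 m and turns go in shares of 4 rad. Converting my numbers, 0.285 m is 0.38, 0.09 m is 0.12, -1.772 rad is -0.443.

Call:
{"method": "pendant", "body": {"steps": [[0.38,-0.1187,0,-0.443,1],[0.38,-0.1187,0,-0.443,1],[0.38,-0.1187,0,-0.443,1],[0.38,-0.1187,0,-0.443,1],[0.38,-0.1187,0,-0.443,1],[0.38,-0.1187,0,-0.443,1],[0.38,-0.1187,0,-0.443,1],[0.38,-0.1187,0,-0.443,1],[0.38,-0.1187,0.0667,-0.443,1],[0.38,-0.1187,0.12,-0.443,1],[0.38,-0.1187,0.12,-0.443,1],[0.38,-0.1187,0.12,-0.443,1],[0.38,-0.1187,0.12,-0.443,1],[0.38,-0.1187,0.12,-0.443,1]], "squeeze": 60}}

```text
refused: steps[0]: [0.38, -0.1187, 0, -0.443, 1] is not of type 'number' (schema: type "number"). Nothing was moved.
```

Nothing moved. I misread the format; it is one flat list, 5 numbers to a row, no inner brackets. Resending.

Call:
{"method": "pendant", "body": {"steps": [0.38,-0.1187,0,-0.443,1,0.38,-0.1187,0,-0.443,1,0.38,-0.1187,0,-0.443,1,0.38,-0.1187,0,-0.443,1,0.38,-0.1187,0,-0.443,1,0.38,-0.1187,0,-0.443,1,0.38,-0.1187,0,-0.443,1,0.38,-0.1187,0,-0.443,1,0.38,-0.1187,0.0667,-0.443,1,0.38,-0.1187,0.12,-0.443,1,0.38,-0.1187,0.12,-0.443,1,0.38,-0.1187,0.12,-0.443,1,0.38,-0.1187,0.12,-0.443,1,0.38,-0.1187,0.12,-0.443,1], "squeeze": 60}}

```text
t: 1.8
tcp_pos: [0.4612, -0.3951, 0.1326]
tool_rot: [0.479, 0.878, -0.0, 0.0]
force: [0.1, 0.6, -0.2]
finger_gap: 0.998
gripper_force: 0.0
```

```bash
python3 - <<'E'
from h import *
go(.461,-.3945,.052,.575)
t=snap('top'); s=snap('side')
a=cv2.resize(t['pixels'][150:300,300:450,::-1],None,fx=2.6,fy=2.6); b=cv2.resize(s['pixels'][170:320,200:350,::-1],None,fx=2.6,fy=2.6)
cv2.imwrite('pics/z3.png',np.hstack([a,b]))
E
```

```text
d [0.0006 0.0001 0.0806] turn -0.003 dist 0.081 tcp [ 0.4612 -0.3951  0.1326] heading 0.572 tilt z [ 0. -0. -1.] q [-0.89  0.61  1.56  0.    0.97 -1.46]
```

View pics/z3.png

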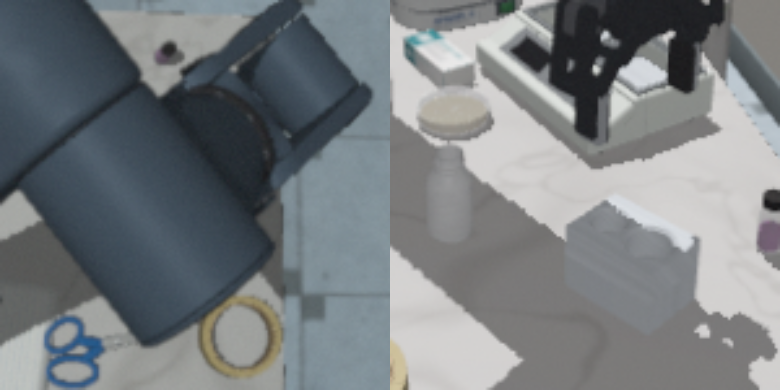

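```bash
cat >> h.py <<'E'
def proj(c,p):
    k,d=K(c); return cv2.projectPoints(np.float64(p).reshape(-1,1,3),cv2.Rodrigues(c['R'])[0],c['t'],k,d)[0].reshape(-1,2).round(1)
E
python3 - <<'E'
from h import *
s=snap('side')
u=np.array([np.cos(.572),np.sin(.572),0]); T=manip.sense()['tcp_pos']
print((proj(s,[T+u*.05-[0,0,.01],T-u*.05-[0,0,.01],[.461,-.3945,.055]])-[200,170])*2.6+[390,0])
P=cloud(s); m=(np.linalg.norm(P[...,:2]-T[:2],axis=2)<.12)&(P[...,2]>.105)&(P[...,2]<.17)
q=P[m]; h=(q-T)@u; 
for sg in(1,-1):
    k=q[(sg*h>.03)]; lo=np.percentile(k[:,2],1); kk=k[k[:,2]<.135]; print(sg,lo,kk.mean(0),((kk-T)@u).min(),((kk-T)@u).max(), ((kk-T)@[-u[1],u[0],0]).min(),((kk-T)@[-u[1],u[0],0]).max())
E
```

```text
[[681.72 123.5 ]
 [586.3  181.48]
 [631.54 229.84]]<stdin>:8: RuntimeWarning: Mean of empty slice.
  ret = um.true_divide(
Traceback (most recent call last):
ValueError: zero-size array to reduction operation minimum which has no identity
```

```bash
python3 - <<'E'
from h import *
s=snap('side'); P=cloud(s); T=manip.sense()['tcp_pos']; print(T, manip.sense()['q'])
for (u,v) in((590,128),(590,110),(684,75),(690,60),(620,15),(570,60)):
    x=int((u-390)/2.6+200); y=int(v/2.6+170); print(u,v,x,y,P[y,x].round(3), s['pixels'][y,x])
E
```

```text
[ 0.46119389 -0.39502606  0.13282916] [-8.92109070e-01  6.14457767e-01  1.55973102e+00  2.37464047e-05
  9.66639301e-01 -1.46605819e+00]
590 128 276 219 [ 0.416 -0.433  0.172] [30 32 34]
590 110 276 212 [ 0.417 -0.431  0.184] [32 33 37]
684 75 313 198 [ 0.499 -0.377  0.17 ] [28 26 28]
690 60 315 193 [ 0.501 -0.379  0.181] [30 30 31]
620 15 288 175 [ 0.437 -0.424  0.245] [33 35 39]
570 60 269 193 [ 0.481 -0.124  0.046] [114 116 120]
```

```bash
python3 - <<'E'
from h import *
s=snap('side'); cv2.imwrite('/tmp/a.png',cv2.resize(s['pixels'][140:290,240:340,::-1],None,fx=4,fy=4,interpolation=cv2.INTER_CUBIC))
E
```

Call:
{"method": "pendant", "body": {"steps": [0,0,0,0,0,0,0,0,0,0,0,0,0,0,0,0,0,0,0,0,0,0,0,0,0,0,0,0,0,0,0,0,0,0,0,0,0,0,0,0]}}

```text
t: 2.85
tcp_pos: [0.4611, -0.3949, 0.1324]
tool_rot: [0.478, 0.879, -0.0, -0.0]
force: [-0.1, 0.6, -0.0]
finger_gap: -0.0
gripper_force: 0.0
```

```bash
python3 - <<'E'
from h import *
s=snap('side'); b=cv2.resize(s['pixels'][140:290,240:340,::-1],None,fx=4,fy=4,interpolation=cv2.INTER_CUBIC)
T=manip.sense()['tcp_pos']; o=np.hstack([cv2.imread('/tmp/a.png'),b])
for dz in(0,-.022,.051):
    p=((proj(s,[T+[0,0,dz]])[0]-[240,140])*4).astype(int); cv2.circle(o,(int(p[0]),int(p[1])),4,(0,0,255),-1); cv2.circle(o,(int(p[0])+400,int(p[1])),4,(0,0,255),-1)
cv2.imwrite('pics/z4.png',o)
E
```

```text
(no output)
```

View pics/z4.png

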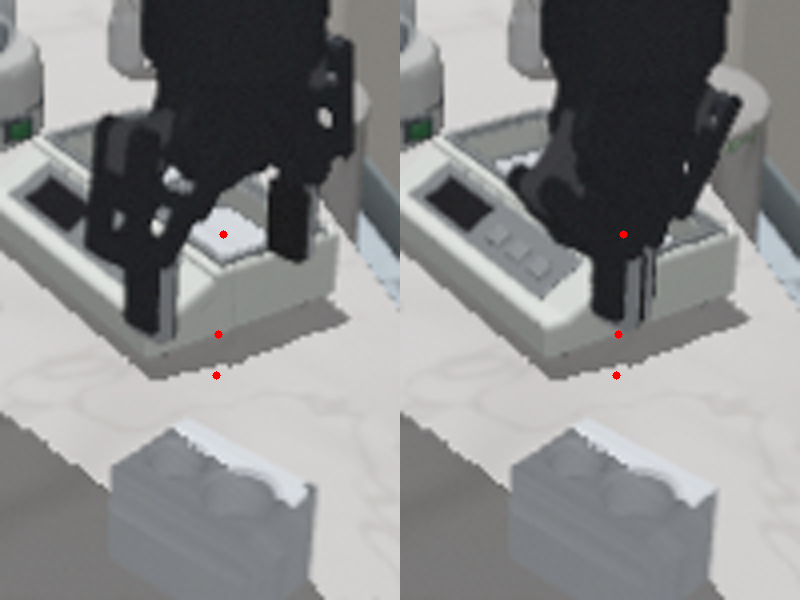

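```bash
python3 - <<'E'
from h import *
s=snap('side'); P=cloud(s); T=manip.sense()['tcp_pos']; I=s['pixels'].astype(int).max(2)
m=(np.linalg.norm(P[...,:2]-T[:2],axis=2)<.1)&(P[...,2]>.08)&(P[...,2]<.4)
q=P[m]; print(T,np.percentile(q,[0.5,2,10,50],axis=0).round(3)); k=q[q[:,2]<q[:,2].min()+.02]; print(len(k),k.mean(0),k.min(0),k.max(0))
v,u=np.nonzero(m); i=v.argmax(); print(u[i],v[i])
# robust: tip pixel ray at plane through TCP vertical
c=-s['R'].T@s['t']; r=(rays(s,[(u[i],v[i])])@s['R'])[0]; 
for yy in (T[1]-.011,T[1]): print('tip via y-plane',(c+r*((yy-c[1])/r[1])).round(4))
E
```

```text
[ 0.46108195 -0.39487942  0.13241613] [[ 0.408 -0.436  0.149]
 [ 0.416 -0.434  0.161]
 [ 0.427 -0.432  0.205]
 [ 0.452 -0.421  0.301]]
125 [ 0.45845697 -0.4039582   0.15332633] [ 0.44535084 -0.40975063  0.14152921] [ 0.4756094  -0.3917249   0.16145983]
295 222
tip via y-plane [ 0.4579 -0.4059  0.1432]
tip via y-plane [ 0.4615 -0.3949  0.1358]
```

Side view: the real fingertips end at (620,320) in the crop, about 30 mm higher than the stated tool frame predicts (red dots). Their x and y agree. I'll descend in stages and measure again.

Scaled: 0.08 m is 0.1067, 0.04 m is 0.0533.

Call:
{"method": "pendant", "body": {"steps": [0,0,0,0,1,0,0,0,0,1,0,0,0,0,1,0,0,0,0,1,0,0,0,0,1,0,0,0,0,1,0,0,0.0533,0,1,0,0,0.1067,0,1,0,0,0.1067,0,1,0,0,0.1067,0,1]}}

```text
t: 3.95
tcp_pos: [0.4609, -0.3946, 0.0521]
tool_rot: [0.478, 0.879, 0.0, -0.001]
force: [0.1, -0.1, -0.4]
finger_gap: 0.997
gripper_force: 0.0
```

```bash
python3 - <<'E'
from h import *
s=snap('side'); P=cloud(s); S=manip.sense(); T=S['tcp_pos']; print(T,S['force']); I=s['pixels'].astype(int).max(2)
m=(np.linalg.norm(P[...,:2]-T[:2],axis=2)<.1)&(P[...,2]>.02)&(P[...,2]<.4)&(I<60)
q=P[m]; u=np.array([np.cos(.572),np.sin(.572),0])
for sg in(1,-1):
    k=q[sg*((q-T)@u)>.03]; print(sg,np.percentile(k[:,2],[0,1,3,10]).round(3))
cv2.imwrite('pics/z5.png',cv2.resize(s['pixels'][160:310,230:350,::-1],None,fx=4,fy=4,interpolation=cv2.INTER_CUBIC))
E
```

```text
[ 0.46170598 -0.39562542  0.05354864] [ 0.4860493  -0.36104427 -0.05538137]
1 [0.075 0.077 0.079 0.088]
-1 [0.08  0.09  0.105 0.132]
```

View pics/z5.png

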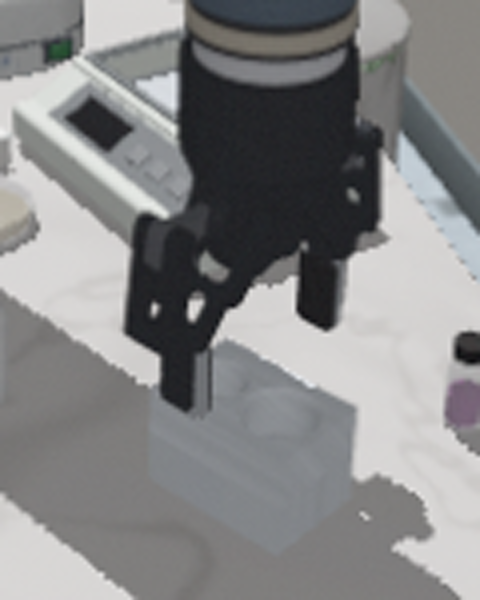

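The open tips stand at about 0.077 m with the TCP reading 0.053 m, so the tool-height offset is a constant +32 mm. I'll go down 38 mm more and grip.

Scaled: 0.038 m is 0.0507, 0.03 m is 0.04.

Call:
{"method": "pendant", "body": {"steps": [0,0,0.04,0,1,0,0,0.0507,0,1,0,0,0.0507,0,1,0,0,0.0507,0,0,0,0,0.0507,0,0,0,0,0.0507,0,0,0,0,0.0507,0,0,0,0,0.0507,0,0,0,0,0.0507,0,0], "squeeze": 70}}

```text
t: 4.9
tcp_pos: [0.4618, -0.396, 0.0162]
tool_rot: [0.477, 0.879, -0.001, 0.001]
force: [-1.3, 1.3, 6.7]
finger_gap: 0.63
gripper_force: 76.5
```

```bash
python3 - <<'E'
from h import *
s=snap('side'); P=cloud(s); S=manip.sense(); T=S['tcp_pos']; print(T,S['force'],S['finger_gap'],S['gripper_force'],S['q']); I=s['pixels'].astype(int).max(2)
m=(np.linalg.norm(P[...,:2]-T[:2],axis=2)<.1)&(P[...,2]>.005)&(P[...,2]<.4)&(I<60)
q=P[m]; u=np.array([np.cos(.572),np.sin(.572),0])
for sg in(1,-1):
    k=q[sg*((q-T)@u)>.02]; print(sg,np.percentile(k[:,2],[0,1,3,10]).round(3))
print(fitrect(s,(.39,.54,-.47,-.32),.048,.062,.055))
E
```

```text
[ 0.46180124 -0.39592381  0.01618936] [0.06293802 0.50831443 5.88736168] 0.6299548483708916 76.46433500340208 [-8.92132945e-01  7.89810506e-01  1.61266088e+00 -3.43951907e-04
  7.36037290e-01 -1.46725373e+00]
1 [0.055 0.056 0.058 0.065]
-1 [0.037 0.048 0.067 0.094]
(array([ 469.9, -410.8]), array([60.1, 91.1]), -0.831, np.float64(0.0542))
```

Scaled: -0.12 m is -0.16, -0.08 m is -0.1067.

Call:
{"method": "pendant", "body": {"steps": [0,0,-0.0533,0,0,0,0,-0.1067,0,0,0,0,-0.16,0,0,0,0,-0.16,0,0]}}

```text
t: 5.35
tcp_pos: [0.4637, -0.3979, 0.1401]
tool_rot: [0.478, 0.879, -0.002, 0.006]
force: [-0.3, -1.6, -4.0]
finger_gap: 0.63
gripper_force: 76.9
```

```bash
python3 -c "
from h import *
go(.5115,-.0555,.136,.340)"
```

```text
d [0.2613 0.2263 0.0013] turn 0.235 dist 0.346 tcp [ 0.4637 -0.3979  0.1401] heading 0.575 tilt z [ 0.008 -0.009 -1.   ] q [-0.89  0.61  1.55  0.    0.97 -1.47]
```

Scaled: 0.257 m is 0.3427, 0.24 m is 0.32, 0.235 rad is 0.0588.

Call:
{"method": "pendant", "body": {"steps": [0.0667,0.06,0,0.0125,0,0.1333,0.12,0,0.025,0,0.2,0.1733,0,0.0375,0,0.2667,0.2267,0,0.05,0,0.32,0.28,0,0.0588,0,0.3427,0.3027,0,0.0588,0,0.3427,0.3027,0,0.0588,0,0.3427,0.3027,0,0.0588,0,0.3427,0.3027,0,0.0588,0,0.3427,0.3027,0,0.0588,0,0.3427,0.3027,0,0.0588,0]}}

```text
t: 6.45
tcp_pos: [0.5116, -0.057, 0.134]
tool_rot: [0.578, 0.816, -0.0, -0.0]
force: [0.1, 0.2, -3.4]
finger_gap: 0.631
gripper_force: 76.8
```

```bash
python3 - <<'E'
from h import *
go(.5115,-.0555,.136,.340)
s=snap('side'); t=snap('top')
a=cv2.resize(s['pixels'][100:250,210:360,::-1],None,fx=2.6,fy=2.6,interpolation=cv2.INTER_CUBIC);b=cv2.resize(t['pixels'][130:280,200:350,::-1],None,fx=2.6,fy=2.6,interpolation=cv2.INTER_CUBIC)
cv2.imwrite('pics/z6.png',np.hstack([a,b]))
np.savez('/tmp/s6.npz',**s)
E
```

```text
d [ 0.0015  0.0004 -0.002 ] turn -0.002 dist 0.003 tcp [ 0.5116 -0.057   0.134 ] heading 0.338 tilt z [-0.001  0.    -1.   ] q [-0.33  0.51  1.79 -0.    0.84 -0.67]
```

View pics/z6.png

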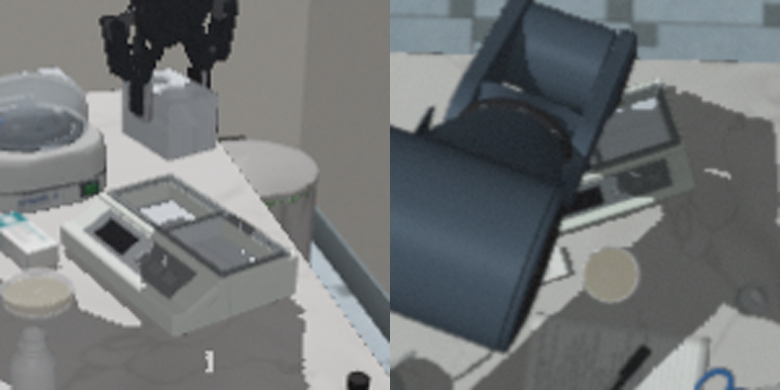

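Side view: the block hangs upright in the jaws at (170,120), above and beyond the heater. Its near face lets me measure the block's offset along y against the heater's own side face, in the same view.

```bash
cat >> h.py <<'E'
def frame(P,o,yaw):
    d=P-np.array([o[0],o[1],0]); c,s=np.cos(yaw),np.sin(yaw)
    return np.stack([d[...,0]*c+d[...,1]*s,-d[...,0]*s+d[...,1]*c,d[...,2]],-1)
def nface(c,o,yaw,xr,yr,zr,bright=80,bin=.003):
    """median y (frame) of the -y face, from the densest y-slab"""
    F=frame(cloud(c),o,yaw); I=c['pixels'].max(2)
    m=(F[...,0]>xr[0])&(F[...,0]<xr[1])&(F[...,1]>yr[0])&(F[...,1]<yr[1])&(F[...,2]>zr[0])&(F[...,2]<zr[1])&(I>bright)
    q=F[m]; h,e=np.histogram(q[:,1],np.arange(yr[0],yr[1],bin)); y0=e[h.argmax()]+bin/2
    k=q[abs(q[:,1]-y0)<.007]; sl=np.polyfit(k[:,0],k[:,1],1)
    return np.median(k[:,1]).round(4),'slope',sl[0].round(3),'n',len(k),'x',np.percentile(k[:,0],[1,99]).round(4),'z',np.percentile(k[:,2],[1,99]).round(4)
E
python3 - <<'E'
from h import *
s=dict(np.load('/tmp/s6.npz')); T=manip.sense()['tcp_pos']
print('block rel TCP',nface(s,T,.338,(-.05,.05),(-.06,.0),(.085,.16)))
L=np.array([.5115,-.0555])-np.array([np.cos(.34)*.022-np.sin(.34)*.046,np.sin(.34)*.022+np.cos(.34)*.046]); print('origin',L)
print('housing rel origin',nface(s,L,.34,(-.06,.08),(-.13,-.07),(.01,.045)))
E
```

```text
block rel TCP (np.float64(-0.0389), 'slope', np.float64(-0.011), 'n', 322, 'x', array([-0.0294,  0.0267]), 'z', array([0.1191, 0.1596]))
origin [ 0.5060998  -0.10620343]
housing rel origin (np.float64(-0.1024), 'slope', np.float64(-0.009), 'n', 554, 'x', array([-0.0586,  0.0635]), 'z', array([0.0102, 0.0446]))
```

Scaled: 0.074 m is 0.0987, 0.068 m is 0.0907.

Call:
{"method": "pendant", "body": {"steps": [0,0,0.04,0,0,0,0,0.0733,0,0,0,0,0.0827,0,0,0,0,0.0907,0,0,0,0,0.0987,0,0,0,0,0.0987,0,0,0,0,0.0987,0,0]}}

```text
t: 7.25
tcp_pos: [0.5123, -0.056, 0.061]
tool_rot: [0.577, 0.817, 0.0, 0.001]
force: [-1.0, -0.3, -4.4]
finger_gap: 0.629
gripper_force: 76.5
```

Call:
{"method": "pendant", "body": {"steps": [0,0,0.0067,0,0,0,0,0.0133,0,0,0,0,0.0173,0,0,0,0,0.0173,0,0,0,0,0.0173,0,0]}}

```text
t: 7.75
tcp_pos: [0.5117, -0.0557, 0.0472]
tool_rot: [0.577, 0.817, -0.0, -0.0]
force: [-0.5, -0.9, -4.5]
finger_gap: 0.629
gripper_force: 76.7
```

The manual's scale: shifts go in shares of 0.75 m and turns go in shares of 4 rad. Converting my numbers, 0.002 m is 0.0027, 0.001 m is 0.0013.

Call:
{"method": "pendant", "body": {"steps": [0,0,0.0013,0,0,0,0,0.0027,0,0,0,0,0.0027,0,0,0,0,0.0027,0,0]}}

```text
t: 8.15
tcp_pos: [0.512, -0.0558, 0.0462]
tool_rot: [0.577, 0.817, 0.0, 0.0]
force: [-1.1, 1.2, 7.1]
finger_gap: 0.631
gripper_force: 77.9
```

```bash
python3 -c "
from h import *
s=snap('side')
T=manip.sense()['tcp_pos'];L=(.5061,-.1062)
print(nface(s,L,.34,(-.02,.08),(-.03,.03),(.058,.085),60))
"
```

```text
(np.float64(0.0065), 'slope', np.float64(-0.024), 'n', 205, 'x', array([-0.0068,  0.0506]), 'z', array([0.0581, 0.0846]))
```

Scaled: -0.08 m is -0.1067, -0.04 m is -0.0533.

Call:
{"method": "pendant", "body": {"steps": [0,0,0.0027,0,1,0,0,0.0027,0,1,0,0,0.0027,0,1,0,0,0.0027,0,1,0,0,0.0027,0,1,0,0,0.0027,0,1,0,0,-0.0533,0,1,0,0,-0.1067,0,1,0,0,-0.1067,0,1]}}

```text
t: 9.1
tcp_pos: [0.5153, -0.0568, 0.1297]
tool_rot: [0.577, 0.817, 0.001, 0.005]
force: [1.4, -0.4, 0.4]
finger_gap: 1.0
gripper_force: 0.0
```

```bash
python3 -c "
from h import *
go(.449,.2965,.125,.213)"
```

```text
d [0.3552 0.0554 0.0029] turn 0.127 dist 0.359 tcp [ 0.5153 -0.0568  0.1297] heading 0.340 tilt z [ 0.01  -0.003 -1.   ] q [-0.33  0.52  1.79  0.    0.82 -0.67]
```

Scaled: 0.353 m is 0.4707, 0.15 m is 0.2, 0.127 rad is 0.0318.

Call:
{"method": "pendant", "body": {"steps": [0.0667,0.0133,-0.0267,0.0125,1,0.1333,0.0267,-0.0267,0.025,1,0.2,0.04,-0.0267,0.0318,1,0.2667,0.0533,-0.0267,0.0318,1,0.3333,0.0667,-0.0267,0.0318,1,0.4,0.0733,-0.0267,0.0318,1,0.4533,0.0773,-0.0267,0.0318,1,0.4707,0.0773,-0.0267,0.0318,1,0.4707,0.0773,0,0.0318,1,0.4707,0.0773,0,0.0318,1,0.4707,0.0773,0,0.0318,1,0.4707,0.0773,0,0.0318,1]}}

```text
t: 10.3
tcp_pos: [0.4493, 0.2957, 0.1257]
tool_rot: [0.628, 0.778, 0.0, 0.0]
force: [-0.1, -0.2, 0.6]
finger_gap: 1.001
gripper_force: 0.0
```

```bash
python3 - <<'E'
from h import *
go(.449,.2965,.0155,.213)
s=snap('side'); t=snap('top')
L=(.5061,-.1062)
print(nface(s,L,.34,(-.02,.08),(-.03,.03),(.058,.085),60))
try: print('two top',fitrect(t,(.42,.6,-.12,.01),.075,.1,.085), holes(t,(.42,.6,-.12,.01),.075,.085))
except Exception as e: print(e)
b=cv2.resize(s['pixels'][60:260,150:350,::-1],None,fx=2.5,fy=2.5,interpolation=cv2.INTER_CUBIC); cv2.imwrite('pics/z7.png',b)
E
```

```text
d [ 0.0009 -0.0002  0.1102] turn -0.001 dist 0.110 tcp [0.4493 0.2957 0.1257] heading 0.212 tilt z [ 0.  0. -1.] q [ 0.37  0.55  1.74 -0.    0.85  0.16]
(np.float64(0.0066), 'slope', np.float64(-0.015), 'n', 196, 'x', array([-0.007 ,  0.0501]), 'z', array([0.0587, 0.0849]))
two top (array([511.7, -54.8]), array([56.7, 80.3]), 0.357, np.float64(0.0846)) [(array([503.7, -33.9]), array([503.9, -34.2]), array([25.6, 27.8]), 0.823), (array([517. , -69.5]), array([516.4, -68.9]), array([34.1, 34.4]), 0.821)]
```

View pics/z7.png

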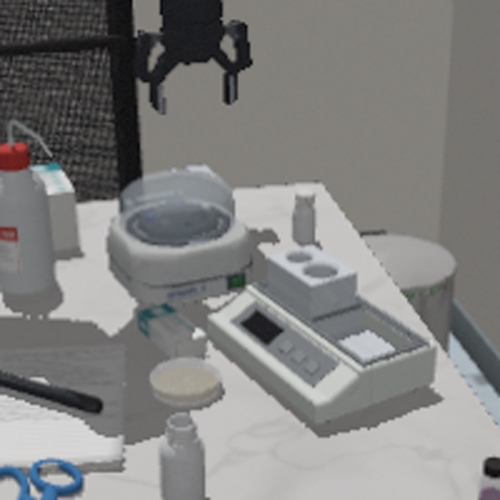

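Scaled: 0.11 m is 0.1467, 0.105 m is 0.14.

Call:
{"method": "pendant", "body": {"steps": [0.0013,0,0.0533,0,1,0.0013,0,0.1067,0,1,0.0013,0,0.14,0,1,0.0013,0,0.1467,0,1,0.0013,0,0.1467,0,1,0.0013,0,0.1467,0,0,0.0013,0,0.1467,0,0,0.0013,0,0.1467,0,0,0.0013,0,0.1467,0,0,0.0013,0,0.1467,0,0,0.0013,0,0.1467,0,0]}}

```text
t: 11.5
tcp_pos: [0.4496, 0.2978, 0.0173]
tool_rot: [0.628, 0.778, 0.001, 0.001]
force: [0.9, -0.4, 4.6]
finger_gap: 0.631
gripper_force: 76.4
```

Call:
{"method": "pendant", "body": {"steps": [0,0,-0.0533,0,0,0,0,-0.1067,0,0,0,0,-0.16,0,0,0,0,-0.2133,0,0,0,0,-0.2333,0,0,0,0,-0.2333,0,0,0,0,-0.2333,0,0]}}

```text
t: 12.2
tcp_pos: [0.4475, 0.297, 0.1901]
tool_rot: [0.628, 0.778, -0.0, -0.0]
force: [-0.1, -0.3, -5.2]
finger_gap: 0.629
gripper_force: 77.1
```

```bash
python3 - <<'E'
from h import *
L=np.array([.5061,-.1062]); a=.34; c,s=np.cos(a),np.sin(a)
R=L+[c*.022+s*.046,s*.022-c*.046]; print('right bay',R)
go(R[0],R[1],.19,.34)
E
```

```text
right bay [ 0.54218101 -0.14223   ]
d [-4.493e-01 -4.000e-04  2.000e-04] turn -0.127 dist 0.449 tcp [0.4475 0.297  0.1901] heading 0.213 tilt z [-0.001 -0.    -1.   ] q [ 0.38  0.45  1.69 -0.    1.    0.16]
```

Scaled: -0.449 m is -0.5987, -0.435 m is -0.58, -0.127 rad is -0.0318.

Call:
{"method": "pendant", "body": {"steps": [-0.0667,0,0,0,0,-0.1333,0,0,0,0,-0.2,0,0,0,0,-0.2667,0,0,0,0,-0.3333,0,0,0,0,-0.4,0,0,-0.0125,0,-0.4667,0,0,-0.025,0,-0.5333,0,0,-0.0318,0,-0.58,0,0.04,-0.0318,0,-0.5987,0,0.0733,-0.0318,0,-0.5987,0,0.0733,-0.0318,0,-0.5987,0,0.0733,-0.0318,0,-0.5987,0,0.0733,-0.0318,0,-0.5987,0,0.0733,-0.0318,0]}}

```text
t: 13.6
tcp_pos: [0.5438, -0.1404, 0.1363]
tool_rot: [0.577, 0.817, 0.0, 0.001]
force: [0.2, -0.3, -3.8]
finger_gap: 0.636
gripper_force: 76.7
```

```bash
python3 - <<'E'
from h import *
go(.5422,-.1422,.0473,.34)
s=snap('side');T=manip.sense()['tcp_pos']
print('block rel TCP',nface(s,T,.34,(-.05,.05),(-.06,.0),(.085,.18)))
print('housing rel origin',nface(s,(.5061,-.1062),.34,(-.06,.08),(-.13,-.07),(.01,.045)))
print('two',nface(s,(.5061,-.1062),.34,(-.02,.08),(-.03,.03),(.058,.085),60))
E
```

```text
d [-0.0011 -0.0022  0.089 ] turn 0.002 dist 0.089 tcp [ 0.5438 -0.1404  0.1363] heading 0.342 tilt z [ 0.001 -0.    -1.   ] q [-0.45  0.56  1.68  0.    0.91 -0.79]
block rel TCP (np.float64(-0.0392), 'slope', np.float64(-0.022), 'n', 493, 'x', array([-0.0295,  0.0266]), 'z', array([0.1206, 0.1756]))
housing rel origin (np.float64(-0.1024), 'slope', np.float64(-0.011), 'n', 554, 'x', array([-0.0581,  0.0635]), 'z', array([0.0104, 0.0447]))
two (np.float64(0.0066), 'slope', np.float64(-0.029), 'n', 199, 'x', array([-0.0066,  0.0489]), 'z', array([0.0584, 0.0845]))
```

Scaled: 0.074 m is 0.0987, -0.0017 m is -0.0023.

Call:
{"method": "pendant", "body": {"steps": [-0.002,-0.0023,0.04,0,0,-0.002,-0.0023,0.0733,0,0,-0.002,-0.0023,0.0827,0,0,-0.002,-0.0023,0.0907,0,0,-0.002,-0.0023,0.0987,0,0,-0.002,-0.0023,0.0987,0,0,-0.002,-0.0023,0.0987,0,0]}}

```text
t: 14.35
tcp_pos: [0.5429, -0.1437, 0.0621]
tool_rot: [0.577, 0.817, 0.0, 0.001]
force: [0.5, -0.3, -3.6]
finger_gap: 0.629
gripper_force: 76.7
```

Call:
{"method": "pendant", "body": {"steps": [0,0,0.0067,0,0,0,0,0.0133,0,0,0,0,0.0187,0,0,0,0,0.0213,0,0,0,0,0.0213,0,0,0,0,0.0213,0,0]}}

```text
t: 14.95
tcp_pos: [0.5423, -0.1435, 0.0473]
tool_rot: [0.577, 0.817, 0.0, 0.0]
force: [-3.8, 0.7, 11.1]
finger_gap: 0.63
gripper_force: 78.5
```

Seated on the floor: +11 N at TCP z = 0.0473, as expected. Releasing, then I'll verify both blocks.

Scaled: 0.3 m is 0.4, 0.25 m is 0.3333.

Call:
{"method": "pendant", "body": {"steps": [0,0,0,0,1,0,0,0,0,1,0,0,0,0,1,0,0,0,0,1,0,0,0,0,1,0,0,0,0,1,0,0,-0.0533,0,1,0,0,-0.1067,0,1,0,0,-0.1333,0,1,0.0667,0,-0.1333,0,1,0.1333,0,-0.1333,0,1,0.2,0,-0.1333,0,1,0.2667,0,-0.1333,0,1,0.3333,0,-0.1333,0,1,0.4,0,-0.1333,0,1,0.4,0,-0.1333,0,1,0.4,0,-0.1333,0,1]}}

```text
t: 16.65
tcp_pos: [0.4419, 0.1404, 0.1455]
tool_rot: [0.576, 0.818, 0.0, 0.0]
force: [0.1, 0.0, 0.1]
finger_gap: 0.999
gripper_force: 0.0
```

```bash
python3 - <<'E'
from h import *
t=snap('top','top8.png'); s=snap('side')
for n,b in(('two',(.42,.6,-.105,.01)),('one',(.45,.62,-.2,-.098))):
    print(n,fitrect(t,b,.075,.1,.085),holes(t,b,.075,.085))
print(nface(s,(.5061,-.1062),.34,(-.02,.08),(-.11,-.06),(.058,.085),60))
# vessels
for n,c in(('top',t),('side',s)):
    P=cloud(c)
    for nm,(x,y),h in(('vial',(.578,-.37),.05),('cap',(.564,.189),.064),('white',(.342,-.298),.074)):
        m=(np.hypot(P[...,0]-x,P[...,1]-y)<.035)&(P[...,2]>.008)&(P[...,2]<.1)
        if m.sum()<10: print(n,nm,'hidden');continue
        q=P[m]; top=q[:,2]>np.percentile(q[:,2],98)-.006; print(n,nm,m.sum(),'zmax',np.percentile(q[:,2],98).round(3),'top c',q[top].mean(0).round(4),'lo',np.percentile(q,2,0).round(4),'hi',np.percentile(q,98,0).round(4))
S=manip.sense();print(S['tcp_pos'],S['t'])
E
```

```text
two (array([511.7, -54.8]), array([56.8, 80.2]), 0.355, np.float64(0.0847)) [(array([503.7, -33.9]), array([503.9, -34.2]), array([25.6, 27.8]), 0.823), (array([516.8, -69.6]), array([516.4, -68.9]), array([34.1, 34.4]), 0.821)]
one (array([ 542.2, -142.6]), array([56.6, 80.4]), 0.335, np.float64(0.0844)) [(array([ 541.8, -142.5]), array([ 542.2, -142.4]), array([41.1, 42.8]), -0.774)]
(np.float64(-0.0866), 'slope', np.float64(-0.021), 'n', 209, 'x', array([-0.0078,  0.0485]), 'z', array([0.0585, 0.0848]))
top vial 63 zmax 0.054 top c [ 0.5821 -0.3698  0.0515] lo [ 0.5704 -0.3778  0.009 ] hi [ 0.592  -0.3586  0.054 ]
top cap hidden
top white 130 zmax 0.075 top c [ 0.345  -0.294   0.0727] lo [ 0.325  -0.3102  0.01  ] hi [ 0.3591 -0.2755  0.0745]
side vial 213 zmax 0.051 top c [ 0.5787 -0.3732  0.049 ] lo [ 0.5698 -0.3824  0.0093] hi [ 0.5878 -0.3651  0.0508]
side cap 169 zmax 0.065 top c [0.5654 0.1889 0.0634] lo [0.5516 0.176  0.0098] hi [0.5762 0.1993 0.0653]
side white 547 zmax 0.074 top c [ 0.3429 -0.2948  0.0719] lo [ 0.3247 -0.3127  0.0094] hi [ 0.3591 -0.2831  0.0742]
[0.44319101 0.13865273 0.14550641] 16.75
```

View pics/top8.png

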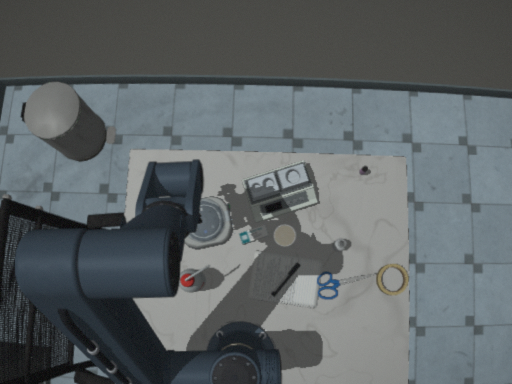

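Both blocks are seated: tops at 0.0845, bores where expected, and all vessels still clear. Top view: white bottle at (341,244), vial at (364,170). Next is the capped bottle.

```bash
python3 -c "
from h import *
go(.565,.1895,.12,.345)"
```

```text
d [0.0074 0.1318 0.0256] turn -0.006 dist 0.134 tcp [0.4432 0.1387 0.1455] heading 0.339 tilt z [ 0.001 -0.    -1.   ] q [ 0.06  0.44  1.9  -0.    0.8  -0.28]
```

Scaled: 0.132 m is 0.176, 0.1 m is 0.1333.

Call:
{"method": "pendant", "body": {"steps": [0.004,0.0667,0,0,1,0.0067,0.1333,0,0,1,0.0093,0.176,0,0,1,0.0093,0.176,0.0333,0,1,0.0093,0.176,0.0333,0,1,0.0093,0.176,0.0333,0,1,0.0093,0.176,0.0333,0,1]}}

```text
t: 17.45
tcp_pos: [0.5644, 0.1888, 0.1209]
tool_rot: [0.578, 0.816, -0.0, 0.0]
force: [0.2, -1.2, -0.1]
finger_gap: 1.0
gripper_force: 0.0
```

```bash
python3 - <<'E'
from h import *
go(.565,.1895,.017,.34)
s=snap('side'); b=cv2.resize(s['pixels'][80:200,210:330,::-1],None,fx=4,fy=4,interpolation=cv2.INTER_CUBIC); cv2.imwrite('pics/z9.png',b)
E
```

```text
d [0.0005 0.0008 0.1039] turn -0.002 dist 0.104 tcp [0.5644 0.1888 0.1209] heading 0.338 tilt z [ 0. -0. -1.] q [ 0.14  0.62  1.6  -0.    0.92 -0.2 ]
```

View pics/z9.png

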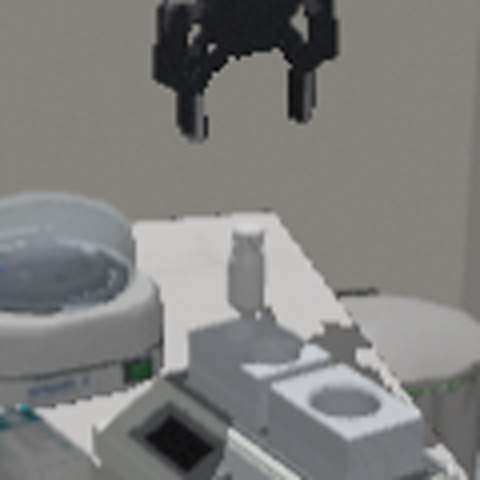

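The bottle at (247,270) stands midway between the fingers. Gripping low on the body.

Scaled: 0.106 m is 0.1413, 0.1 m is 0.1333.

Call:
{"method": "pendant", "body": {"steps": [0.0007,0.0011,0.0533,0,1,0.0007,0.0011,0.1067,0,1,0.0007,0.0011,0.1333,0,1,0.0007,0.0011,0.1413,0,1,0.0007,0.0011,0.1413,0,1,0.0007,0.0011,0.1413,0,0,0.0007,0.0011,0.1413,0,0,0.0007,0.0011,0.1413,0,0,0.0007,0.0011,0.1413,0,0,0.0007,0.0011,0.1413,0,0,0.0007,0.0011,0.1413,0,0,0.0007,0.0011,0.1413,0,0], "squeeze": 30}}

```text
t: 18.7
tcp_pos: [0.5656, 0.1908, 0.0154]
tool_rot: [0.577, 0.817, 0.001, 0.001]
force: [0.1, -0.4, 6.0]
finger_gap: 0.31
gripper_force: 29.4
```

Call:
{"method": "pendant", "body": {"steps": [0,0,-0.0533,0,0,0,0,-0.1067,0,0,0,0,-0.16,0,0,0,0,-0.1867,0,0,0,0,-0.1867,0,0,0,0,-0.1867,0,0,0,0,-0.1867,0,0]}}

```text
t: 19.4
tcp_pos: [0.5636, 0.1905, 0.1526]
tool_rot: [0.577, 0.817, -0.001, -0.001]
force: [-0.4, 0.8, -0.9]
finger_gap: 0.315
gripper_force: 30.0
```

```bash
python3 -c "
from h import *
go(.5172,-.07,.155,.345)"
```

```text
d [-0.2301 -0.1306 -0.0021] turn -0.005 dist 0.265 tcp [0.5636 0.1905 0.1526] heading 0.340 tilt z [-0.004 -0.001 -1.   ] q [ 0.14  0.57  1.57 -0.    1.   -0.2 ]
```

Scaled: -0.23 m is -0.3067, -0.22 m is -0.2933.

Call:
{"method": "pendant", "body": {"steps": [-0.0533,-0.0307,0,0,0,-0.1067,-0.0613,0,0,0,-0.16,-0.0907,0,0,0,-0.2133,-0.1213,0,0,0,-0.2667,-0.152,0,0,0,-0.2933,-0.168,0,0,0,-0.3067,-0.1733,0,0,0,-0.3067,-0.1733,0.0267,0,0,-0.3067,-0.1733,0.0533,0,0,-0.3067,-0.1733,0.0533,0,0,-0.3067,-0.1733,0.0533,0,0,-0.3067,-0.1733,0.0533,0,0]}}

```text
t: 20.6
tcp_pos: [0.5197, -0.0691, 0.1148]
tool_rot: [0.577, 0.817, 0.0, 0.0]
force: [-0.2, 0.9, -1.1]
finger_gap: 0.314
gripper_force: 30.0
```

```bash
cat >> h.py <<'E'
def held(c,yaw,rad,hmax=.06,bright=90):
    """held vessel relative to TCP in (u,v) frame: x extents and near surface"""
    T=manip.sense()['tcp_pos']; P=cloud(c); I=c['pixels'].max(2); F=P-T
    for lo,hi in((-.02,.0),(0,.012),(.012,.035)):
        m=(np.hypot(F[...,0],F[...,1])<rad+.012)&(F[...,2]<hi)&(F[...,2]>lo)&(I>bright)
        if m.sum()<8: continue
        q=F[m]; xs=np.percentile(q[:,0],[3,97]); ys=np.percentile(q[:,1],[5])
        print('dz',lo,hi,'n',m.sum(),'cx %.4f w %.4f'%(xs.mean(),np.ptp(xs)),'cy %.4f'%(ys[0]+rad),'zmin',np.percentile(q[:,2],1).round(4)+T[2])
E
python3 - <<'E'
from h import *
go(.5172,-.07,.0744,.345)
s=snap('side'); held(s,.345,.0145)
b=cv2.resize(s['pixels'][90:230,220:340,::-1],None,fx=4,fy=4,interpolation=cv2.INTER_CUBIC); cv2.imwrite('pics/z10.png',b)
E
```

```text
d [-0.     -0.0027  0.0404] turn -0.004 dist 0.040 tcp [ 0.5197 -0.0691  0.1148] heading 0.341 tilt z [ 0.001 -0.    -1.   ] q [-0.35  0.55  1.78  0.    0.8  -0.69]
dz -0.02 0.0 n 60 cx -0.0023 w 0.0273 cy 0.0010 zmin 0.10075261625953566
dz 0 0.012 n 50 cx -0.0027 w 0.0271 cy -0.0006 zmin 0.11565261625953566
dz 0.012 0.035 n 87 cx 0.0026 w 0.0366 cy -0.0029 zmin 0.12725261625953566
```

View pics/z10.png

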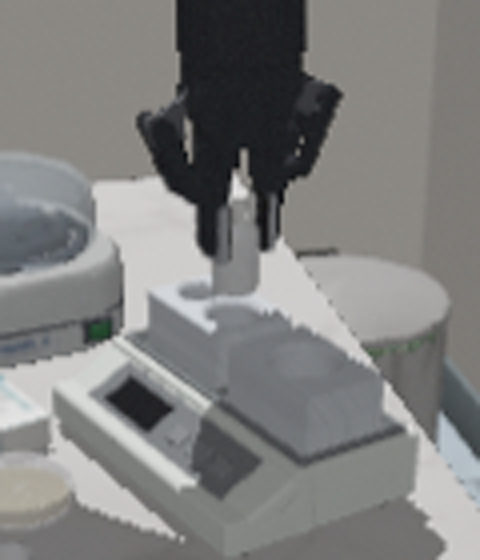

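The upright bottle hangs just behind the larger bore at (232,315). Shifting 2.3 mm and lowering.

Call:
{"method": "pendant", "body": {"steps": [0,-0.0032,0,0,0,0,-0.0032,0.0133,0,0,0,-0.0032,0.024,0,0,0,-0.0032,0.032,0,0,0,-0.0032,0.04,0,0,0,-0.0032,0.04,0,0,0,-0.0032,0.04,0,0]}}

```text
t: 21.35
tcp_pos: [0.5168, -0.0703, 0.0841]
tool_rot: [0.577, 0.817, -0.0, -0.0]
force: [0.1, -0.0, 0.2]
finger_gap: 0.314
gripper_force: 30.0
```

Call:
{"method": "pendant", "body": {"steps": [0,0,0.0053,0,0,0,0,0.0107,0,0,0,0,0.014,0,0,0,0,0.0153,0,0,0,0,0.0153,0,0,0,0,0.0153,0,0]}}

```text
t: 21.95
tcp_pos: [0.5172, -0.0704, 0.0759]
tool_rot: [0.577, 0.817, 0.0, 0.001]
force: [-4.3, 1.4, 23.3]
finger_gap: 0.312
gripper_force: 42.6
```

Scaled: -0.0015 m is -0.002.

Call:
{"method": "pendant", "body": {"steps": [0,0,-0.002,0,0,0,0,-0.002,0,0,0,0,-0.002,0,0.5,0,0,-0.002,0,0.6,0,0,-0.002,0,0.6,0,0,-0.002,0,0.6,0,0,-0.002,0,0.6]}}

```text
t: 22.65
tcp_pos: [0.5167, -0.0703, 0.0741]
tool_rot: [0.577, 0.817, -0.0, -0.0]
force: [0.4, 0.0, -0.2]
finger_gap: 0.598
gripper_force: 0.0
```

Call:
{"method": "pendant", "body": {"steps": [0,0,-0.04,0,0.7,0,0,-0.0933,0,1,0,0,-0.1333,0,1,0,0,-0.1333,0,1,0,0,-0.1333,0,1]}}

```text
t: 23.15
tcp_pos: [0.517, -0.0703, 0.1748]
tool_rot: [0.577, 0.817, 0.0, 0.001]
force: [-0.1, -0.0, 0.5]
finger_gap: 0.998
gripper_force: 0.0
```

```bash
python3 - <<'E'
from h import *
go(.58,-.372,.12,.34)
s=snap('side'); P=cloud(s)
m=(np.hypot(P[...,0]-.517,P[...,1]+.07)<.022)&(P[...,2]>.09)&(P[...,2]<.14)
q=P[m]; print('n',m.sum(),'top',np.percentile(q[:,2],[50,90,98]).round(4),'x',np.percentile(q[:,0],[3,97]).round(4),'y lo',np.percentile(q[:,1],5).round(4))
E
```

```text
d [-0.3054 -0.0413  0.055 ] turn 0.0 dist 0.313 tcp [ 0.517  -0.0703  0.1748] heading 0.340 tilt z [ 0.001 -0.    -1.   ] q [-0.35  0.46  1.74 -0.    0.94 -0.69]
n 164 top [0.1092 0.1231 0.1239] x [0.5042 0.5281] y lo -0.0835
```

Capped bottle seated: top at 0.1235 against 0.123 expected. Now the vial.

Scaled: -0.305 m is -0.4067, -0.25 m is -0.3333.

Call:
{"method": "pendant", "body": {"steps": [-0.0667,-0.0093,0,0,1,-0.1333,-0.0187,0,0,1,-0.2,-0.0267,0,0,1,-0.2667,-0.036,0,0,1,-0.3333,-0.0453,0,0,1,-0.3867,-0.0533,0.0267,0,1,-0.4067,-0.0547,0.0733,0,1,-0.4067,-0.0547,0.0733,0,1,-0.4067,-0.0547,0.0733,0,1,-0.4067,-0.0547,0.0733,0,1,-0.4067,-0.0547,0.0733,0,1]}}

```text
t: 24.3
tcp_pos: [0.5807, -0.3706, 0.121]
tool_rot: [0.577, 0.817, -0.0, 0.001]
force: [1.0, -0.2, 0.4]
finger_gap: 1.0
gripper_force: 0.0
```

```bash
python3 - <<'E'
from h import *
go(.58,-.372,.0125,.34)
s=snap('side'); b=cv2.resize(s['pixels'][130:280,270:390,::-1],None,fx=4,fy=4,interpolation=cv2.INTER_CUBIC); cv2.imwrite('pics/z11.png',b)
P=cloud(s); m=(np.hypot(P[...,0]-.579,P[...,1]+.372)<.02)&(P[...,2]>.008)&(P[...,2]<.06); q=P[m]
for a in((.01,.035),(.04,.049)):
    k=q[(q[:,2]>a[0])&(q[:,2]<a[1])]; print(a,len(k),np.percentile(k,[3,97],axis=0).round(4))
E
```

```text
d [-0.0009 -0.0012  0.1085] turn 0.002 dist 0.109 tcp [ 0.5807 -0.3706  0.121 ] heading 0.342 tilt z [ 0.002 -0.001 -1.   ] q [-0.73  0.73  1.34  0.    1.07 -1.07]
(0.01, 0.035) 109 [[ 0.5694 -0.3825  0.0109]
 [ 0.5878 -0.3698  0.034 ]]
(0.04, 0.049) 36 [[ 0.5711 -0.3809  0.0406]
 [ 0.5859 -0.3701  0.0488]]
```

View pics/z11.png

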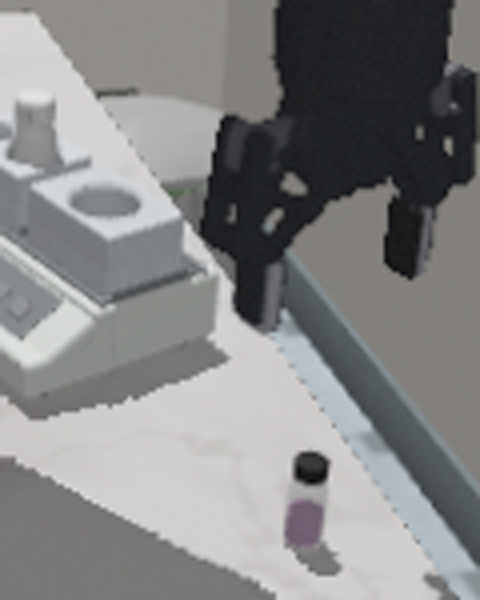

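Vial at (305,500) between the fingers, cap narrower than the glass. Gripping.

Scaled: 0.1085 m is 0.1447, 0.1 m is 0.1333.

Call:
{"method": "pendant", "body": {"steps": [-0.0013,-0.0013,0.0533,0,1,-0.0013,-0.0013,0.1067,0,1,-0.0013,-0.0013,0.1333,0,1,-0.0013,-0.0013,0.1447,0,1,-0.0013,-0.0013,0.1447,0,1,-0.0013,-0.0013,0.1447,0,0,-0.0013,-0.0013,0.1447,0,0,-0.0013,-0.0013,0.1447,0,0,-0.0013,-0.0013,0.1447,0,0,-0.0013,-0.0013,0.1447,0,0,-0.0013,-0.0013,0.1447,0,0,-0.0013,-0.0013,0.1447,0,0,-0.0013,-0.0013,0.1447,0,0], "squeeze": 30}}

```text
t: 25.65
tcp_pos: [0.5798, -0.3731, 0.0117]
tool_rot: [0.577, 0.817, -0.0, 0.001]
force: [0.2, 0.9, 5.7]
finger_gap: 0.233
gripper_force: 29.9
```

Call:
{"method": "pendant", "body": {"steps": [0,0,-0.0533,0,0,0,0,-0.1067,0,0,0,0,-0.16,0,0,0,0,-0.2,0,0,0,0,-0.2,0,0,0,0,-0.2,0,0,0,0,-0.2,0,0]}}

```text
t: 26.35
tcp_pos: [0.5781, -0.3718, 0.1588]
tool_rot: [0.577, 0.817, 0.0, -0.002]
force: [0.7, 0.2, -0.4]
finger_gap: 0.23
gripper_force: 29.5
```

```bash
python3 - <<'E'
from h import *
s=snap('side'); held(s,.34,.0105,bright=70)
go(.5046,-.0341,.165,.345)
E
```

```text
dz -0.02 0.0 n 50 cx -0.0035 w 0.0171 cy 0.0014 zmin 0.14815257137035967
dz 0 0.012 n 55 cx -0.0054 w 0.0246 cy 0.0008 zmin 0.15855257137035966
dz 0.012 0.035 n 101 cx 0.0018 w 0.0334 cy -0.0062 zmin 0.17095257137035968
d [ 0.3428  0.0433 -0.0052] turn -0.005 dist 0.346 tcp [ 0.5781 -0.3717  0.1585] heading 0.340 tilt z [-0.004  0.003 -1.   ] q [-0.73  0.68  1.32 -0.    1.15 -1.07]
```

Scaled: 0.343 m is 0.4573, 0.0415 m is 0.0553.

Call:
{"method": "pendant", "body": {"steps": [0.0667,0.008,-0.0067,0,0,0.1333,0.016,-0.0067,0,0,0.2,0.024,-0.0067,0,0,0.2667,0.032,-0.0067,0,0,0.3333,0.04,-0.0067,0,0,0.4,0.048,-0.0067,0,0,0.44,0.0533,-0.0067,0,0,0.4573,0.0553,0,0,0,0.4573,0.0553,0.04,0,0,0.4573,0.0553,0.0467,0,0,0.4573,0.0553,0.0467,0,0,0.4573,0.0553,0.0467,0,0,0.4573,0.0553,0.0467,0,0]}}

```text
t: 27.7
tcp_pos: [0.5049, -0.0365, 0.1265]
tool_rot: [0.578, 0.816, 0.0, 0.001]
force: [0.7, -0.1, 0.1]
finger_gap: 0.235
gripper_force: 29.5
```

```bash
python3 - <<'E'
from h import *
go(.5046,-.0341,.0767,.345)
s=snap('side'); held(s,.34,.0105,bright=70)
b=cv2.resize(s['pixels'][90:230,220:340,::-1],None,fx=4,fy=4,interpolation=cv2.INTER_CUBIC); cv2.imwrite('pics/z12.png',b)
E
```

```text
d [0.0024 0.0004 0.0498] turn -0.006 dist 0.050 tcp [ 0.5049 -0.0365  0.1265] heading 0.339 tilt z [ 0.002 -0.001 -1.   ] q [-0.29  0.52  1.82 -0.    0.8  -0.63]
dz -0.02 0.0 n 30 cx -0.0019 w 0.0180 cy 0.0001 zmin 0.11649339180947632
dz 0 0.012 n 35 cx -0.0049 w 0.0227 cy -0.0013 zmin 0.12679339180947632
dz 0.012 0.035 n 65 cx 0.0032 w 0.0313 cy -0.0064 zmin 0.13919339180947632
```

View pics/z12.png

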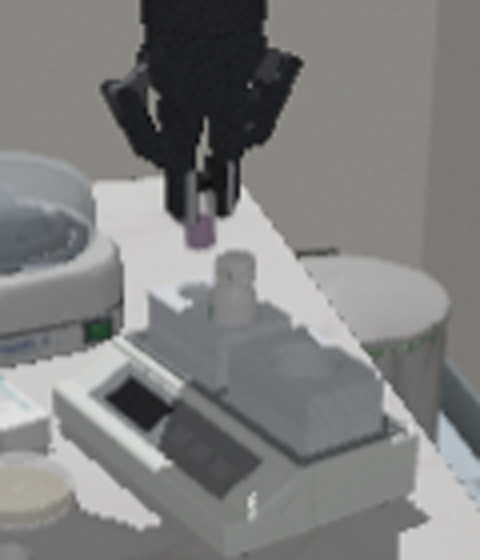

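The vial hangs upright at (200,215), with the capped bottle at (235,290) in its bore. Shifting 2 mm and lowering.

Scaled: 0.038 m is 0.0507, 0.002 m is 0.0027.

Call:
{"method": "pendant", "body": {"steps": [0.0027,0.0005,0,0,0,0.0027,0.0005,0.02,0,0,0.0027,0.0005,0.0333,0,0,0.0027,0.0005,0.0427,0,0,0.0027,0.0005,0.0507,0,0,0.0027,0.0005,0.0507,0,0,0.0027,0.0005,0.0507,0,0]}}

```text
t: 28.45
tcp_pos: [0.504, -0.0338, 0.0877]
tool_rot: [0.577, 0.817, -0.0, 0.0]
force: [0.4, -2.1, -2.4]
finger_gap: 0.225
gripper_force: 30.0
```

Call:
{"method": "pendant", "body": {"steps": [0,0,0.0053,0,0,0,0,0.0107,0,0,0,0,0.014,0,0,0,0,0.0153,0,0,0,0,0.0153,0,0,0,0,0.0153,0,0]}}

```text
t: 29.05
tcp_pos: [0.5041, -0.0337, 0.0764]
tool_rot: [0.577, 0.817, 0.0, 0.0]
force: [2.2, -3.0, -0.1]
finger_gap: 0.234
gripper_force: 30.3
```

Scaled: -0.0008 m is -0.0011.

Call:
{"method": "pendant", "body": {"steps": [-0.0011,0,0,0,0,-0.0011,0,0,0,0,-0.0011,0,0,0,0.5,-0.0011,0,0,0,0.6,-0.0011,0,0,0,0.6,-0.0011,0,0,0,0.6,-0.0011,0,0,0,0.6]}}

```text
t: 29.75
tcp_pos: [0.5038, -0.0342, 0.0763]
tool_rot: [0.577, 0.817, -0.0, -0.0]
force: [-0.8, 0.3, 0.9]
finger_gap: 0.603
gripper_force: 0.0
```

Call:
{"method": "pendant", "body": {"steps": [0,0,-0.04,0,0.7,0,0,-0.0933,0,1,0,0,-0.1333,0,1,0,0,-0.1333,0,1,0,0,-0.1333,0,1]}}

```text
t: 30.25
tcp_pos: [0.5041, -0.0343, 0.1769]
tool_rot: [0.577, 0.817, 0.0, 0.001]
force: [0.2, -0.3, 0.1]
finger_gap: 1.0
gripper_force: 0.0
```

```bash
python3 - <<'E'
from h import *
go(.3425,-.294,.13,.34)
s=snap('side'); P=cloud(s)
for n,x,y in(('cap',.517,-.07),('vial',.5046,-.0341)):
    m=(np.hypot(P[...,0]-x,P[...,1]-y)<.019)&(P[...,2]>.09)&(P[...,2]<.14)
    q=P[m]; print(n,m.sum(),'top',np.percentile(q[:,2],[50,90,98]).round(4),'x',np.percentile(q[:,0],[3,97]).round(4),'y lo',np.percentile(q[:,1],5).round(4))
E
```

```text
d [-0.1909 -0.239   0.0468] turn 0.0 dist 0.309 tcp [ 0.5041 -0.0343  0.1769] heading 0.340 tilt z [ 0.001 -0.    -1.   ] q [-0.29  0.43  1.78  0.    0.93 -0.63]
cap 168 top [0.1089 0.1229 0.1236] x [0.5039 0.5283] y lo -0.0835
vial 85 top [0.1041 0.116  0.1172] x [0.4927 0.51  ] y lo -0.0427
```

Scaled: -0.238 m is -0.3173, -0.225 m is -0.3.

Call:
{"method": "pendant", "body": {"steps": [-0.04,-0.0533,0,0,1,-0.08,-0.1,0,0,1,-0.12,-0.1493,0,0,1,-0.16,-0.2,0,0,1,-0.2,-0.2493,0,0,1,-0.24,-0.3,0,0,1,-0.2547,-0.3173,0.0267,0,1,-0.2547,-0.3173,0.0627,0,1,-0.2547,-0.3173,0.0627,0,1,-0.2547,-0.3173,0.0627,0,1,-0.2547,-0.3173,0.0627,0,1]}}

```text
t: 31.4
tcp_pos: [0.3437, -0.2934, 0.1296]
tool_rot: [0.577, 0.817, 0.0, -0.0]
force: [0.8, 0.2, 0.8]
finger_gap: 1.001
gripper_force: 0.0
```

```bash
python3 - <<'E'
from h import *
go(.3433,-.2942,.0135,.34)
s=snap('side'); P=cloud(s); m=(np.hypot(P[...,0]-.3433,P[...,1]+.294)<.03)&(P[...,2]>.008)&(P[...,2]<.09); q=P[m]
for a in((.01,.05),(.06,.075)):
    k=q[(q[:,2]>a[0])&(q[:,2]<a[1])]; print(a,len(k),np.percentile(k,[3,97],axis=0).round(4))
b=cv2.resize(s['pixels'][140:290,160:280,::-1],None,fx=4,fy=4,interpolation=cv2.INTER_CUBIC); cv2.imwrite('pics/z13.png',b)
E
```

```text
d [-0.0007 -0.0006  0.1161] turn 0.001 dist 0.116 tcp [ 0.3437 -0.2934  0.1296] heading 0.341 tilt z [-0.  0. -1.] q [-0.95  0.46  1.95  0.    0.74 -1.3 ]
(0.01, 0.05) 296 [[ 0.3244 -0.3123  0.0112]
 [ 0.359  -0.2987  0.0491]]
(0.06, 0.075) 126 [[ 0.3325 -0.3054  0.0609]
 [ 0.3541 -0.2824  0.0745]]
```

View pics/z13.png

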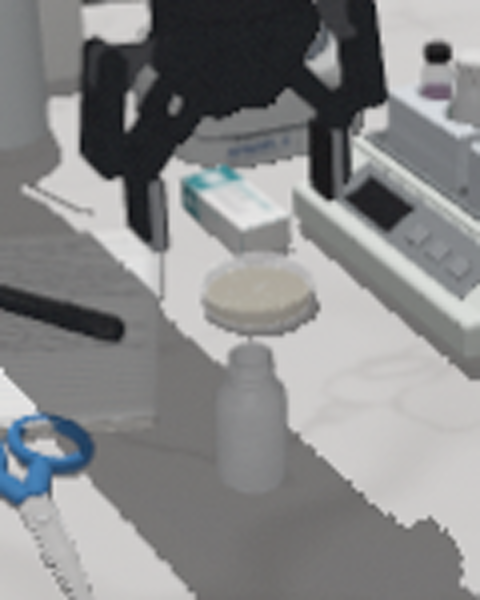

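Bottle at (252,420), between the fingers at x ≈ 145 and 325; the vial and capped bottle are in their bores at the upper right. Gripping.

Scaled: 0.1155 m is 0.154, 0.108 m is 0.144.

Call:
{"method": "pendant", "body": {"steps": [-0.0009,-0.0008,0.0533,0,1,-0.0009,-0.0008,0.1067,0,1,-0.0009,-0.0008,0.144,0,1,-0.0009,-0.0008,0.154,0,1,-0.0009,-0.0008,0.154,0,1,-0.0009,-0.0008,0.154,0,0,-0.0009,-0.0008,0.154,0,0,-0.0009,-0.0008,0.154,0,0,-0.0009,-0.0008,0.154,0,0,-0.0009,-0.0008,0.154,0,0,-0.0009,-0.0008,0.154,0,0,-0.0009,-0.0008,0.154,0,0], "squeeze": 30}}

```text
t: 32.65
tcp_pos: [0.3436, -0.2952, 0.015]
tool_rot: [0.577, 0.816, -0.0, 0.001]
force: [0.5, 1.0, 6.5]
finger_gap: 0.416
gripper_force: 30.2
```

Call:
{"method": "pendant", "body": {"steps": [0,0,-0.0533,0,0,0,0,-0.1067,0,0,0,0,-0.16,0,0,0,0,-0.2,0,0,0,0,-0.2,0,0,0,0,-0.2,0,0,0,0,-0.2,0,0]}}

```text
t: 33.35
tcp_pos: [0.3424, -0.2938, 0.1631]
tool_rot: [0.577, 0.817, 0.0, -0.001]
force: [-0.2, -0.2, -1.6]
finger_gap: 0.412
gripper_force: 30.4
```

```bash
python3 - <<'E'
from h import *
go(.5423,-.1425,.165,.34)
E
```

```text
d [ 0.076   0.2389 -0.0019] turn -0.0 dist 0.251 tcp [ 0.3424 -0.2938  0.1631] heading 0.340 tilt z [-0.001  0.002 -1.   ] q [-0.96  0.39  1.92 -0.    0.83 -1.3 ]
```

Scaled: 0.238 m is 0.3173, 0.015 m is 0.02.

Call:
{"method": "pendant", "body": {"steps": [0.02,0.0627,0,0,0,0.04,0.1253,0,0,0,0.06,0.1867,0,0,0,0.08,0.2467,0,0,0,0.0933,0.2933,0,0,0,0.1013,0.3173,0,0,0,0.1013,0.3173,0.04,0,0,0.1013,0.3173,0.04,0,0,0.1013,0.3173,0.04,0,0,0.1013,0.3173,0.04,0,0]}}

```text
t: 34.35
tcp_pos: [0.5418, -0.144, 0.1339]
tool_rot: [0.578, 0.816, -0.0, -0.0]
force: [0.4, -0.3, -0.1]
finger_gap: 0.415
gripper_force: 30.4
```

```bash
python3 - <<'E'
from h import *
go(.5423,-.1425,.078,.34)
s=snap('side'); held(s,.34,.0185)
E
```

```text
d [0.0012 0.001  0.0559] turn -0.001 dist 0.056 tcp [ 0.5418 -0.144   0.1339] heading 0.339 tilt z [-0.001  0.    -1.   ] q [-0.46  0.56  1.68 -0.    0.9  -0.8 ]
dz -0.02 0.0 n 86 cx -0.0045 w 0.0316 cy 0.0025 zmin 0.1198397750711538
dz 0 0.012 n 65 cx -0.0052 w 0.0319 cy 0.0017 zmin 0.1350397750711538
dz 0.012 0.035 n 139 cx 0.0014 w 0.0448 cy -0.0006 zmin 0.1466397750711538
```

Scaled: 0.046 m is 0.0613, 0.001 m is 0.0013.

Call:
{"method": "pendant", "body": {"steps": [0.0007,0.0013,0,0,0,0.0007,0.0013,0.0267,0,0,0.0007,0.0013,0.0427,0,0,0.0007,0.0013,0.0533,0,0,0.0007,0.0013,0.0613,0,0,0.0007,0.0013,0.0613,0,0,0.0007,0.0013,0.0613,0,0]}}

```text
t: 35.1
tcp_pos: [0.543, -0.143, 0.088]
tool_rot: [0.577, 0.817, -0.0, 0.0]
force: [-0.3, -1.2, -1.3]
finger_gap: 0.416
gripper_force: 30.4
```

Call:
{"method": "pendant", "body": {"steps": [0,0,0.0053,0,0,0,0,0.0093,0,0,0,0,0.012,0,0,0,0,0.0133,0,0,0,0,0.0133,0,0,0,0,0.0133,0,0]}}

```text
t: 35.7
tcp_pos: [0.543, -0.1429, 0.0781]
tool_rot: [0.577, 0.817, -0.0, 0.0]
force: [-0.2, -1.2, 2.3]
finger_gap: 0.414
gripper_force: 30.6
```

Just touching the floor at the expected height. Releasing, retreating and checking.

Call:
{"method": "pendant", "body": {"steps": [0,0,0,0,0.5,0,0,0,0,0.7,0,0,0,0,0.7,0,0,0,0,0.7,0,0,0,0,0.7]}}

```text
t: 36.2
tcp_pos: [0.5428, -0.1426, 0.0778]
tool_rot: [0.577, 0.817, 0.0, -0.0]
force: [-1.2, -0.7, 0.2]
finger_gap: 0.696
gripper_force: 0.0
```

Call:
{"method": "pendant", "body": {"steps": [0,0,-0.04,0,0.8,0,0,-0.0933,0,1,0,0,-0.1467,0,1,0,-0.0267,-0.1733,0,1,0,-0.0533,-0.1733,0,1,-0.0667,-0.08,-0.1733,0,1,-0.1333,-0.1333,-0.1733,0,1,-0.2,-0.1333,-0.1733,0,1,-0.2667,-0.1333,-0.1733,0,1,-0.3333,-0.1333,-0.1733,0,1,-0.4,-0.1333,-0.1733,0,1,-0.4,-0.1333,-0.1733,0,1,-0.4,-0.1333,-0.1733,0,1]}}

```text
t: 37.5
tcp_pos: [0.5485, -0.4616, 0.2069]
tool_rot: [0.578, 0.816, -0.0, 0.0]
force: [0.3, 0.6, -0.0]
finger_gap: 1.0
gripper_force: 0.0Traceback (most recent call last):
```

```bash
python3 - <<'E'
from h import *
s=snap('side'); t=snap('top')
for c in(t,s):
  P=cloud(c)
  for n,x,y,r in(('cap',.517,-.07,.018),('vial',.5046,-.0341,.017),('white',.5423,-.1425,.022)):
    m=(np.hypot(P[...,0]-x,P[...,1]-y)<r)&(P[...,2]>.091)&(P[...,2]<.15)
    q=P[m]; print(n,m.sum(),'top',np.percentile(q[:,2],[50,90,98]).round(4),'lo/hi',np.percentile(q,[3,97],axis=0)[:,:2].round(4).tolist())
print('one',nface(s,(.5061,-.1062),.34,(-.02,.08),(-.11,-.06),(.058,.085),60),manip.sense()['t'])
a=cv2.resize(s['pixels'][110:240,220:350,::-1],None,fx=3,fy=3,interpolation=cv2.INTER_CUBIC);b=cv2.resize(t['pixels'][140:270,215:345,::-1],None,fx=3,fy=3,interpolation=cv2.INTER_CUBIC)
cv2.imwrite('pics/z14.png',np.hstack([a,b]))
E
```

```text
  File "<stdin>", line 7, in <module>
    return _quantile_unchecked(
        a, q, axis, out, overwrite_input, method, keepdims, weights)
    return _ureduce(a,
                    func=_quantile_ureduce_func,
    ...<5 lines>...
                    overwrite_input=overwrite_input,
                    method=method)
    r = func(a, **kwargs)
    result = _quantile(arr,
                       quantiles=q,
    ...<2 lines>...
                       out=out,
                       weights=wgt)
    slices_having_nans = np.isnan(arr[-1, ...])
                                  ~~~^^^^^^^^^
IndexError: index -1 is out of bounds for axis 0 with size 0
```

The arm blocks the top view. I've also viewed 15 pictures, one over the limit of 14, so I'll finish on numbers from the side camera only.

```bash
python3 - <<'E'
from h import *
s=snap('side'); P=cloud(s)
for n,x,y,r in(('cap',.517,-.07,.018),('vial',.5046,-.0341,.017),('white',.5423,-.1425,.024)):
    m=(np.hypot(P[...,0]-x,P[...,1]-y)<r)&(P[...,2]>.091)&(P[...,2]<.15); q=P[m]
    print(n,m.sum(),'top',np.percentile(q[:,2],[50,90,98]).round(4),'lo/hi',np.percentile(q,[3,97],axis=0)[:,:2].round(4).tolist())
    for a in((.091,.1),(.1,.11),(.11,.125)):
        k=q[(q[:,2]>a[0])&(q[:,2]<a[1])]
        if len(k)>4: print('   ',a,'cx',np.percentile(k[:,0],[4,96]).mean().round(4))
print('one',nface(s,(.5061,-.1062),.34,(-.02,.08),(-.11,-.06),(.058,.085),60),manip.sense()['t'])
m=(np.hypot(P[...,0]-.37,P[...,1]+.125)<.045)&(P[...,2]>.012)&(P[...,2]<.03); print('dish',np.percentile(P[m],[2,98],axis=0).round(3).tolist())
E
```

```text
cap 165 top [0.1095 0.1229 0.1237] lo/hi [[0.5042, -0.0838], [0.5277, -0.0618]]
    (0.091, 0.1) cx 0.5155
    (0.1, 0.11) cx 0.5165
    (0.11, 0.125) cx 0.5163
vial 84 top [0.1042 0.1159 0.1165] lo/hi [[0.4929, -0.0428], [0.5105, -0.0268]]
    (0.091, 0.1) cx 0.5008
    (0.1, 0.11) cx 0.5028
    (0.11, 0.125) cx 0.5027
white 308 top [0.1155 0.1344 0.1375] lo/hi [[0.5246, -0.1605], [0.556, -0.1312]]
    (0.091, 0.1) cx 0.54
    (0.1, 0.11) cx 0.541
    (0.11, 0.125) cx 0.5405
one (np.float64(-0.0866), 'slope', np.float64(-0.017), 'n', 211, 'x', array([-0.0086,  0.0469]), 'z', array([0.0586, 0.0848])) 37.65
dish [[0.338, -0.159, 0.013], [0.4, -0.097, 0.018]]
```

All the tops match: vial 0.116 m (0.115 expected), capped bottle 0.1235 (0.123), open bottle 0.1375 (0.137). All three are upright, the blocks are unmoved, and the dish is where it was.

```bash
python3 -c "
from station import manip
print(manip.sign_off())"
```

```text
the job is handed in; nothing more can be done
None
```

I handed the job in at about 38 s: both blocks are seated and the vial, capped bottle and open bottle stand in their bores in that order, each top measuring within 1.5 mm of its expected height; no verdict was printed, I viewed 15 pictures against the limit of 14, and I did not re-measure the carton at the end.

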